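# Change over a batch of casts in the light-curing unit

## Robot

A 6-joint arm with a two-finger parallel gripper is mounted at the origin on the work surface. World frame = base frame: x ahead of the robot, y to its left, z up, the work surface at z = 0. Lengths are in m, angles in rad, forces in N, time in s.
With the tool pointing down it reaches from about 0.375 to 0.9 m from the base axis. Payload 3.1 kg.
Tool frame: the origin (TCP) lies midway between the tips of the shut fingers; the grasp point (between the pads) lies pinch_z behind it (pinch_z is the distance from the TCP to the grasp point, in m); y points along the fingers, z is the direction in which the jaws open and shut, and the axes are right-handed (so a half turn about y gives the same grasp; the last joint's range is limited). The gripper opens to 87 mm and grips with 3 to 60 N. Pads are 19 mm wide; open, the fingers measure 117 mm over their backs; the gripper's body (75 mm by 190 mm) begins 51 mm behind the grasp point.
Start: joints at [-0.178, 0.527, 1.433, -0, 1.181, -0.178], TCP at [0.625, 0, 0.223] pointing down, gripper open.
Joint ranges: [-3.08, 3.08], [-0.75, 2.2], [0.22, 2.44], [-1.43, 4.57], [0, 2.65], [-2.85, 2.85]. Speed limits (rad/s): [2.79, 2.79, 3.14, 3.14, 3.14, 3.14].

## Interface

Orientations are given as a unit quaternion [x, y, z, w].
In Python, from rig import get_obs, camera, hand_in, pinch_z gives the robot as it stands. The module is installed in compiled form; this text tells all that it offers.
- The arm moves only by the tool arm_command, never from a script. Its argument "plan" is a list of rows, each a list of 2 entries, a list of its own where there are three numbers: the shift along the world's x, y, z in units of 25 mm (1.0 is 25 mm), then the turn about the world's z in units of 5 degrees (1.0 is 5 degrees). A call has 1 to 5 rows; each row is the pose to reach, as a shift and turn from the pose commanded when the call began; what a row does not reach only later rows make up. A row lasts 1/10 s, in which the tool goes at most 50 mm and 8.59 degrees, less where a joint would pass 70% of its speed; a pose out of reach is approached as far as the arm can. A call with a gripper value outside its range is refused whole. "fingers" is the opening, from -1 (shut) to 1 (fully open), set as the call begins (left out, the last holds). The fingers move at their own pace and stop on an object; "force" is the grip in N (left out, the last holds). Time passes only in rows, so rows that repeat a pose let the fingers close. It gives the time, the measured TCP pose, the force and the opening at its end, in the units of the state.
- get_obs(): the state, without advancing time (a new reading comes with each control period).
- camera(name): name is "scene" or "side" or "wrist"; returns a dict with "pixels" (400x640x3 uint8, red, green, blue), "camera_matrix" (3x3 intrinsics, pixels), "R" (3x3) and "t" (3): a world point X has camera coordinates R X + t. Camera axes: x right, y down, z forward; pixel columns grow to the right and rows downward; lengths in m; the calibration is good to about 2 mm. A picture is of the moment at which its call begins. There is no depth.
- hand_in(): hands the job in, once; it reports no verdict.
The state is a dict: "time": time; "q": joint angles; "joint_velocities": joint speeds; "joint_torque": joint torques, N m; "position": TCP position; "tool_rot": TCP orientation; "ft_force": force on the tool from outside, world axes, zero at the start; "moment": the same for the moment, N m; "grip_width": finger opening in m.
Only numpy, scipy, OpenCV 4.12 (cv2) and the standard library are available. Lean on these libraries where they do the work, as an engineer would, in place of code of your own. Each camera call takes 0.05 s, during which the arm holds its last target.

## Task

The light-curing unit has finished its batch: switch it off at the isolator on its roof, pull the carriage fully out to its stop, and set the cured casts out of it upright on the white tile. Then set every waiting cast from the bench squarely on a sloping rest of its own, lying lengthwise down the plate, teeth up, centred across it and with its lower end at the lip, push the carriage fully home and only then switch the unit on again. Never have it switched on with the carriage open, and do not knock over the dropper bottle or the jar.

Things in the scene. Friction and masses are not known exactly. Their poses are not given: they have to be found in the camera images.
- curing_unit: cream light-curing unit, fixed on the bench on the robot's right: hood 310 mm wide (its x), 220 mm deep (y), 132 mm high. Its open front looks along its +y (to the robot's left), front face at y = +110 mm. Origin: centre of its footprint, on the bench. Place and yaw vary.
- carriage (a joint): the unit's slide-out carriage, m: 0 = fully home, 0.19 = fully out at its stop; slides along the unit's +y, 2.5 N of friction, stays where left. Deck 270 x 165 mm, its top 22 mm above the bench; front panel 300 mm wide, 12 mm thick, top 90 mm above the bench. The 3 rests stand 85 mm apart in a row, 85 mm behind the panel; fully out, 105 mm in front of the hood.
- pull (a point): grip point on the carriage's steel pull: an upright D of 12 mm round bar in the middle of the front panel, square to it. The point lies on the level top bar, which runs 55 mm out from the panel along the unit's +y; point 43 mm from the panel, 78 mm above the bench. Pinch the bar from above, fingers closing parallel to the panel. Moves with the carriage.
- isolator (a joint): rotary isolator handle on the unit's roof, rad: 0 = OFF stop (bar parallel to the unit's front face), 1.047 = ON stop (turned 60 degrees clockwise seen from above). Vertical axis, friction about 0.06 N m, stays where it is left. At the start it is on.
- isolator_grip (a point): on the isolator's axis, 26 mm above the handle's foot (8 mm below its top, 167 mm above the bench). The black handle is a bar 50 mm long (this frame's x; turns with it), 12 mm thick (y), 30 mm high, on a 44 mm round skirt 4 mm thick; a white line marks its -x end.
- rest1 (a point): narrow sloped steel cast rest on a 12 mm post: plate 24 mm wide (its x), 58 mm long (y), 3 mm thick, falling 15 degrees toward the carriage's front panel (+y is downhill, z normal to the plate), 6 mm high lip at the low end (inner face at y = 29 mm). Origin: centre of its top face, 46 mm above the bench, 24 mm above the carriage deck. Moves with the carriage. 
- rest2 (a point): narrow sloped steel cast rest on a 12 mm post: plate 24 mm wide (its x), 58 mm long (y), 3 mm thick, falling 15 degrees toward the carriage's front panel (+y is downhill, z normal to the plate), 6 mm high lip at the low end (inner face at y = 29 mm). Origin: centre of its top face, 46 mm above the bench, 24 mm above the carriage deck. Moves with the carriage. 
- rest3 (a point): narrow sloped steel cast rest on a 12 mm post: plate 24 mm wide (its x), 58 mm long (y), 3 mm thick, falling 15 degrees toward the carriage's front panel (+y is downhill, z normal to the plate), 6 mm high lip at the low end (inner face at y = 29 mm). Origin: centre of its top face, 46 mm above the bench, 24 mm above the carriage deck. Moves with the carriage. 
- wait1: waiting cream stone cast of five teeth in a row on a rectangular base 54 mm long (its x), 34 mm wide (y), 20 mm high; the 15 mm wide tooth ridge on top reaches 28 mm; two teeth have paler caps; about 85 g. Origin: centre of its underside, z up through the teeth. It stands on the open bench, near side, left of centre. May be absent.
- wait2: waiting cream stone cast of five teeth in a row on a rectangular base 54 mm long (its x), 34 mm wide (y), 20 mm high; the 15 mm wide tooth ridge on top reaches 28 mm; two teeth have paler caps; about 85 g. Origin: centre of its underside, z up through the teeth. It stands on the open bench, near side, left of centre. May be absent.
- wait3: waiting cream stone cast of five teeth in a row on a rectangular base 54 mm long (its x), 34 mm wide (y), 20 mm high; the 15 mm wide tooth ridge on top reaches 28 mm; two teeth have paler caps; about 85 g. Origin: centre of its underside, z up through the teeth. It stands on the open bench, near side, left of centre. May be absent.
- cured1: cured cream stone cast of five teeth in a row on a rectangular base 54 mm long (its x), 34 mm wide (y), 20 mm high; the 15 mm wide tooth ridge on top reaches 28 mm; two teeth have paler caps; about 85 g. Origin: centre of its underside, z up through the teeth. At the start it sits on rest1 inside the closed unit, hidden by hood and panel. May be absent.
- cured2: cured cream stone cast of five teeth in a row on a rectangular base 54 mm long (its x), 34 mm wide (y), 20 mm high; the 15 mm wide tooth ridge on top reaches 28 mm; two teeth have paler caps; about 85 g. Origin: centre of its underside, z up through the teeth. At the start it sits on rest2 inside the closed unit, hidden by hood and panel. May be absent.
- cured3: cured cream stone cast of five teeth in a row on a rectangular base 54 mm long (its x), 34 mm wide (y), 20 mm high; the 15 mm wide tooth ridge on top reaches 28 mm; two teeth have paler caps; about 85 g. Origin: centre of its underside, z up through the teeth. At the start it sits on rest3 inside the closed unit, hidden by hood and panel. May be absent.
- tile: loose white glazed tile (0.6 kg) lying on the bench, 130 mm (its x) by 200 mm (its y), 10 mm thick, for the cured casts, empty at the start. Origin: centre of its underside.
- dropper: small amber dropper bottle, 44 mm across, 85 mm high, upright on the bench; origin at the centre of its base. Bystander.
- jar: small white jar, 48 mm across, 42 mm high, upright on the bench; origin at the centre of its base. Bystander.

How it is judged:
On the way, in this order (a step that is already met when the one before it is completed fails the run):
1. the isolator is switched off while the carriage is still home (value of joint isolator below 0.12 rad and value of joint carriage below 0.006 m), for 0.2 s.
2. the carriage is pulled fully out to its stop (value of joint carriage above 0.178 m), for 0.2 s.
3. the carriage is fully home again with every waiting cast seated on a rest, the isolator still off (all of step 1 and ((x of wait1 in the frame of rest1 between -0.009 and 0.009 m and y of wait1 in the frame of rest1 between -0.013 and 0.01 m and z of wait1 in the frame of rest1 between -0.004 and 0.005 m and angle between the z axis of wait1 and the z axis of rest1, either way round below 0.12 rad and angle between the x axis of wait1 and the y axis of rest1, either way round below 0.2 rad) or (x of wait1 in the frame of rest2 between -0.009 and 0.009 m and y of wait1 in the frame of rest2 between -0.013 and 0.01 m and z of wait1 in the frame of rest2 between -0.004 and 0.005 m and angle between the z axis of wait1 and the z axis of rest2, either way round below 0.12 rad and angle between the x axis of wait1 and the y axis of rest2, either way round below 0.2 rad) or (x of wait1 in the frame of rest3 between -0.009 and 0.009 m and y of wait1 in the frame of rest3 between -0.013 and 0.01 m and z of wait1 in the frame of rest3 between -0.004 and 0.005 m and angle between the z axis of wait1 and the z axis of rest3, either way round below 0.12 rad and angle between the x axis of wait1 and the y axis of rest3, either way round below 0.2 rad)) and ((x of wait2 in the frame of rest1 between -0.009 and 0.009 m and y of wait2 in the frame of rest1 between -0.013 and 0.01 m and z of wait2 in the frame of rest1 between -0.004 and 0.005 m and angle between the z axis of wait2 and the z axis of rest1, either way round below 0.12 rad and angle between the x axis of wait2 and the y axis of rest1, either way round below 0.2 rad) or (x of wait2 in the frame of rest2 between -0.009 and 0.009 m and y of wait2 in the frame of rest2 between -0.013 and 0.01 m and z of wait2 in the frame of rest2 between -0.004 and 0.005 m and angle between the z axis of wait2 and the z axis of rest2, either way round below 0.12 rad and angle between the x axis of wait2 and the y axis of rest2, either way round below 0.2 rad) or (x of wait2 in the frame of rest3 between -0.009 and 0.009 m and y of wait2 in the frame of rest3 between -0.013 and 0.01 m and z of wait2 in the frame of rest3 between -0.004 and 0.005 m and angle between the z axis of wait2 and the z axis of rest3, either way round below 0.12 rad and angle between the x axis of wait2 and the y axis of rest3, either way round below 0.2 rad)) and ((x of wait3 in the frame of rest1 between -0.009 and 0.009 m and y of wait3 in the frame of rest1 between -0.013 and 0.01 m and z of wait3 in the frame of rest1 between -0.004 and 0.005 m and angle between the z axis of wait3 and the z axis of rest1, either way round below 0.12 rad and angle between the x axis of wait3 and the y axis of rest1, either way round below 0.2 rad) or (x of wait3 in the frame of rest2 between -0.009 and 0.009 m and y of wait3 in the frame of rest2 between -0.013 and 0.01 m and z of wait3 in the frame of rest2 between -0.004 and 0.005 m and angle between the z axis of wait3 and the z axis of rest2, either way round below 0.12 rad and angle between the x axis of wait3 and the y axis of rest2, either way round below 0.2 rad) or (x of wait3 in the frame of rest3 between -0.009 and 0.009 m and y of wait3 in the frame of rest3 between -0.013 and 0.01 m and z of wait3 in the frame of rest3 between -0.004 and 0.005 m and angle between the z axis of wait3 and the z axis of rest3, either way round below 0.12 rad and angle between the x axis of wait3 and the y axis of rest3, either way round below 0.2 rad))), for 0.3 s.
4. the isolator is switched on (value of joint isolator above 0.93 rad and value of joint carriage below 0.006 m), for 0.2 s.
At the end, for the whole second after the job is handed in: Isolator on (> 0.93), carriage home (< 6 mm). Waiting casts on rests, teeth up: within 9 mm across, 13 mm uphill to 10 mm downhill, flat on the plate (5 mm, 0.12 rad), lengthwise within 0.2 rad. Cured casts upright (0.1 rad) and flat on the tile. All at rest (all of step 4 and ((x of wait1 in the frame of rest1 between -0.009 and 0.009 m and y of wait1 in the frame of rest1 between -0.013 and 0.01 m and z of wait1 in the frame of rest1 between -0.004 and 0.005 m and angle between the z axis of wait1 and the z axis of rest1, either way round below 0.12 rad and angle between the x axis of wait1 and the y axis of rest1, either way round below 0.2 rad) or (x of wait1 in the frame of rest2 between -0.009 and 0.009 m and y of wait1 in the frame of rest2 between -0.013 and 0.01 m and z of wait1 in the frame of rest2 between -0.004 and 0.005 m and angle between the z axis of wait1 and the z axis of rest2, either way round below 0.12 rad and angle between the x axis of wait1 and the y axis of rest2, either way round below 0.2 rad) or (x of wait1 in the frame of rest3 between -0.009 and 0.009 m and y of wait1 in the frame of rest3 between -0.013 and 0.01 m and z of wait1 in the frame of rest3 between -0.004 and 0.005 m and angle between the z axis of wait1 and the z axis of rest3, either way round below 0.12 rad and angle between the x axis of wait1 and the y axis of rest3, either way round below 0.2 rad)) and ((x of wait2 in the frame of rest1 between -0.009 and 0.009 m and y of wait2 in the frame of rest1 between -0.013 and 0.01 m and z of wait2 in the frame of rest1 between -0.004 and 0.005 m and angle between the z axis of wait2 and the z axis of rest1, either way round below 0.12 rad and angle between the x axis of wait2 and the y axis of rest1, either way round below 0.2 rad) or (x of wait2 in the frame of rest2 between -0.009 and 0.009 m and y of wait2 in the frame of rest2 between -0.013 and 0.01 m and z of wait2 in the frame of rest2 between -0.004 and 0.005 m and angle between the z axis of wait2 and the z axis of rest2, either way round below 0.12 rad and angle between the x axis of wait2 and the y axis of rest2, either way round below 0.2 rad) or (x of wait2 in the frame of rest3 between -0.009 and 0.009 m and y of wait2 in the frame of rest3 between -0.013 and 0.01 m and z of wait2 in the frame of rest3 between -0.004 and 0.005 m and angle between the z axis of wait2 and the z axis of rest3, either way round below 0.12 rad and angle between the x axis of wait2 and the y axis of rest3, either way round below 0.2 rad)) and ((x of wait3 in the frame of rest1 between -0.009 and 0.009 m and y of wait3 in the frame of rest1 between -0.013 and 0.01 m and z of wait3 in the frame of rest1 between -0.004 and 0.005 m and angle between the z axis of wait3 and the z axis of rest1, either way round below 0.12 rad and angle between the x axis of wait3 and the y axis of rest1, either way round below 0.2 rad) or (x of wait3 in the frame of rest2 between -0.009 and 0.009 m and y of wait3 in the frame of rest2 between -0.013 and 0.01 m and z of wait3 in the frame of rest2 between -0.004 and 0.005 m and angle between the z axis of wait3 and the z axis of rest2, either way round below 0.12 rad and angle between the x axis of wait3 and the y axis of rest2, either way round below 0.2 rad) or (x of wait3 in the frame of rest3 between -0.009 and 0.009 m and y of wait3 in the frame of rest3 between -0.013 and 0.01 m and z of wait3 in the frame of rest3 between -0.004 and 0.005 m and angle between the z axis of wait3 and the z axis of rest3, either way round below 0.12 rad and angle between the x axis of wait3 and the y axis of rest3, either way round below 0.2 rad)) and x of cured1 in the frame of tile between -0.062 and 0.062 m and y of cured1 in the frame of tile between -0.097 and 0.097 m and z of cured1 in the frame of tile between 0.006 and 0.015 m and angle between each of cured1, cured2, cured3's own z axis and vertical below 0.1 rad and x of cured2 in the frame of tile between -0.062 and 0.062 m and y of cured2 in the frame of tile between -0.097 and 0.097 m and z of cured2 in the frame of tile between 0.006 and 0.015 m and x of cured3 in the frame of tile between -0.062 and 0.062 m and y of cured3 in the frame of tile between -0.097 and 0.097 m and z of cured3 in the frame of tile between 0.006 and 0.015 m and linear speed of each of wait1, wait2, wait3, cured1, cured2, cured3 below 0.02 m/s); the robot touches nothing.
It fails at once if the isolator is on (above 0.5 rad) with the carriage open by more than 25 mm (value of joint isolator above 0.5 rad and value of joint carriage above 0.025 m).
It fails at once if the dropper bottle is knocked over (angle between dropper's own z axis and vertical above 0.7 rad).
It fails at once if the jar is knocked over (angle between jar's own z axis and vertical above 0.7 rad).
Of cured1, cured2, cured3 only 2 to 3 are there at a start; the rules pass over those that are not, and their reading is None.
Of wait1, wait2, wait3 only 2 to 3 are there at a start; the rules pass over those that are not, and their reading is None.
At some moment in a run one of tile may be knocked a few centimetres aside while the robot is not near it.
Once in a run the grip may slacken for a moment while it holds something.
It also fails if it takes over 210 s, if anything falls off the work surface, if the arm or the gripper's body presses on something with over 40 N, if the wrist force passes 120 N, or if a joint passes its speed limit or range.

## Working session

There is one attempt and no reset: what is moved stays moved. The work goes in short steps, Python scripts to look and compute and a tool call to move; the robot and the scene stay as the last step left them, time stands still between calls to the robot, and variables do not carry over. Pictures are saved under pics/ and viewed, and the job is handed in when it is done.

Besides the shell and the picture viewer there is one more tool, called after "Request:" by a JSON object that holds its "op" and its "data", one argument or row to a line. arm_command: Moves the arm, as the interface text tells. Its arguments: {"type":"object","properties":{"plan":{"type":"array"},"fingers":{"type":"number"},"force":{"type":"number"}},"required":["plan"]}

```bash
mkdir -p pics; ls; cat > h.py <<'E'
import numpy as np, cv2
from rig import get_obs, camera, hand_in, pinch_z
def shot(name,fn):
    c=camera(name); cv2.imwrite('pics/'+fn,c['pixels'][:,:,::-1]); return c
def ray(c,u,v,z):
    K=c['camera_matrix'];R=np.array(c['R']);t=np.array(c['t'])
    d=R.T@np.linalg.inv(K)@np.array([u,v,1.]); o=-R.T@t
    return o+d*(z-o[2])/d[2]
def proj(c,X):
    p=np.array(c['R'])@np.array(X)+c['t']; p=c['camera_matrix']@p; return p[:2]/p[2]
E
python3 - <<'E'
from h import *
import pickle
print(get_obs(),pinch_z)
for n in ['scene','side','wrist']:
    c=shot(n,n+'0.png'); pickle.dump(c,open(n+'0.pkl','wb'))
    print(n,c['camera_matrix'].tolist(),np.round(c['R'],3).tolist(),np.round(-np.array(c['R']).T@c['t'],3))
E
```

```text
pics
{'time': 0.0, 'q': array([-1.78480619e-01,  5.28461941e-01,  1.43390217e+00, -6.63406083e-06,
        1.18140215e+00, -1.78522294e-01]), 'joint_velocities': array([ 0.00120121,  0.00141235, -0.00034117, -0.00265611,  0.00052687,
       -0.00133286]), 'joint_torque': array([-5.45745443e-04, -4.40045428e+01, -1.76593530e+01,  6.32597599e-02,
        5.83207863e-02, -1.53719384e-04]), 'position': array([6.24264369e-01, 1.72379652e-04, 2.21574281e-01]), 'tool_rot': array([-0.50045082,  0.50061867, -0.49935864,  0.49957069]), 'ft_force': array([-0.10242602, -0.15400902, -0.39522942]), 'moment': array([-0.02456064,  0.00642647,  0.00377433]), 'grip_width': 0.08700984204488652} 0.0187
scene [[376.7413783543339, 0.0, 316.1647825655786], [0.0, 376.7413783543339, 191.0905797810337], [0.0, 0.0, 1.0]] [[-0.693, 0.72, -0.019], [0.544, 0.507, -0.669], [-0.472, -0.474, -0.743]] [1.052 0.451 0.849]
side [[400.9787129244526, 0.0, 320.4020800624274], [0.0, 400.9787129244526, 195.3972569012418], [0.0, 0.0, 1.0]] [[-0.97, -0.245, -0.006], [-0.119, 0.495, -0.861], [0.214, -0.834, -0.509]] [0.386 0.842 0.617]
wrist [[318.73437901507305, 0.0, 323.54575161562934], [0.0, 318.73437901507305, 204.66306110199983], [0.0, 0.0, 1.0]] [[1.0, -0.0, -0.001], [0.0, -0.967, 0.254], [-0.001, -0.254, -0.967]] [0.623 0.07  0.385]
```

View pics/scene0.png

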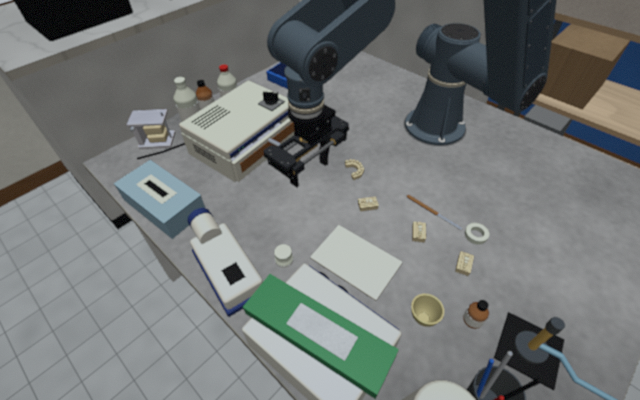

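View pics/side0.png

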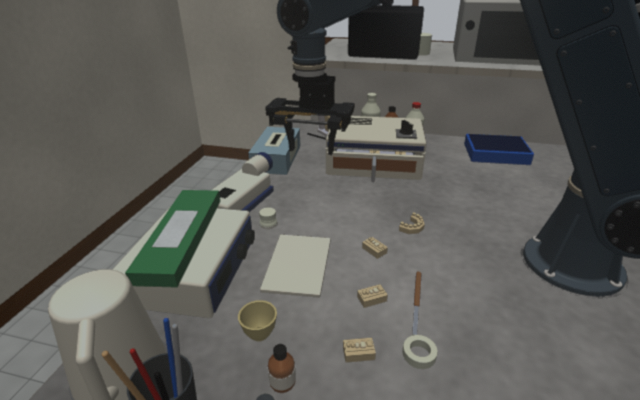

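View pics/wrist0.png

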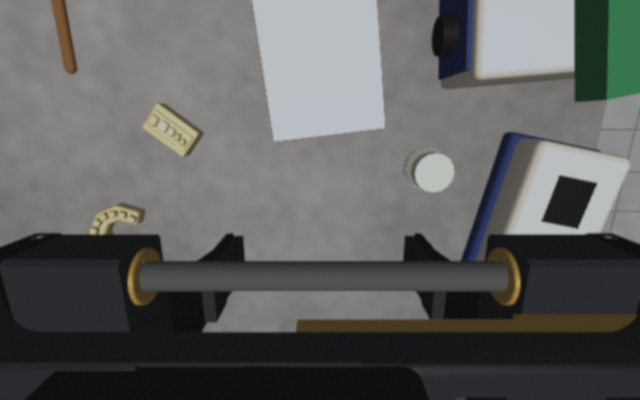

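The scene view shows three waiting casts at about (369,203), (419,231) and (465,262). The tile is at (356,262), the jar at (283,254), the dropper at (478,314) and the unit at (237,125) with its isolator at (270,99). I'll zoom in for corners.

```bash
python3 - <<'E'
from h import *
import pickle
c=pickle.load(open('scene0.pkl','rb'))['pixels'][:,:,::-1]
s=pickle.load(open('side0.pkl','rb'))['pixels'][:,:,::-1]
cv2.imwrite('pics/z1.png',cv2.resize(c[75:180,170:330],None,fx=5,fy=5,interpolation=cv2.INTER_CUBIC))
cv2.imwrite('pics/z2.png',cv2.resize(s[105:185,310:440],None,fx=6,fy=6,interpolation=cv2.INTER_CUBIC))
cv2.imwrite('pics/z3.png',cv2.resize(c[190:290,340:490],None,fx=5,fy=5,interpolation=cv2.INTER_CUBIC))
E
```

```text
(no output)
```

View pics/z1.png

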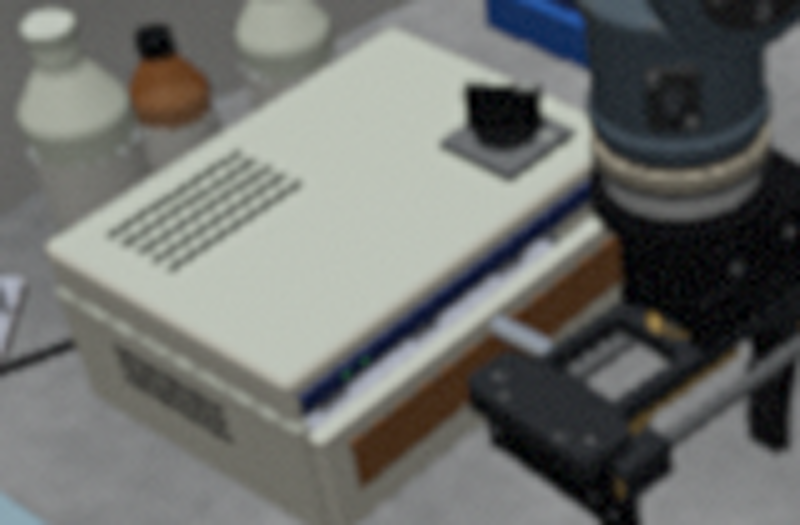

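View pics/z2.png

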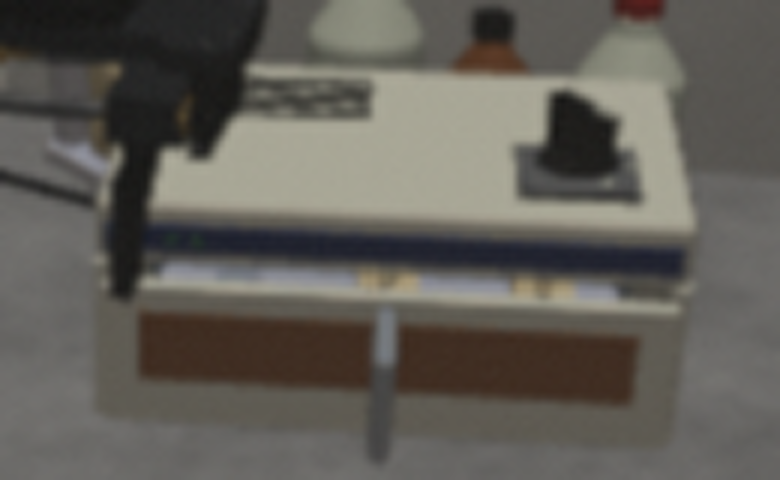

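View pics/z3.png

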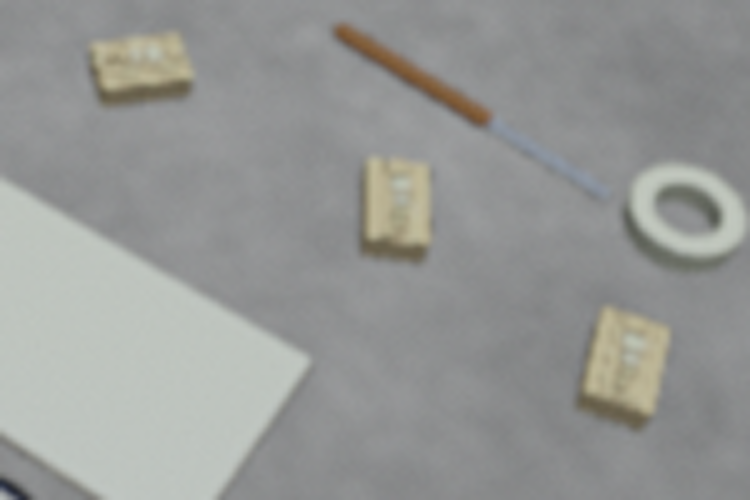

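```bash
python3 - <<'E'
from h import *
import pickle
c=pickle.load(open('scene0.pkl','rb'));s=pickle.load(open('side0.pkl','rb'));w=pickle.load(open('wrist0.pkl','rb'))
for n,uv in dict(L_bl=(180,124),L_br=(248,80.6),L_fl=(228.5,153)).items(): print(n,ray(c,*uv,.132).round(4))
for n,uv in dict(fr=(425.8,143.7),br=(421.3,118)).items(): print('side',n,ray(s,*uv,.132).round(4))
for n,uv in dict(plate=[(170+443/5,75+145/5),(170+575/5,75+132/5),(170+510/5,75+180/5)]).items():
  for p in uv: print(n,ray(c,*p,.133).round(4))
for p in [(310+515/6,105+195/6),(310+640/6,105+200/6),(310+517/6,105+148/6)]: print('sideplate',ray(s,*p,.133).round(4))
# handle top at z .175
for p in [(467,87),(540,92)]: print('handle',ray(c,170+p[0]/5,75+p[1]/5,.17).round(4))
for p in [(560,92),(612,115)]: print('handle s',ray(s,310+p[0]/6,105+p[1]/6,.17).round(4))
# pull outer end top
print('pull', ray(s,310+388/6,105+305/6,.084), ray(s,310+380/6,105+365/6,.084))
print('pull c', ray(c,170+495/5,75+322/5,.084), ray(c,170+545/5,75+350/5,.084))
def rects(c,name,z,lo,hi,amin,amax):
    hsv=cv2.cvtColor(c['pixels'],cv2.COLOR_RGB2HSV)
    m=cv2.inRange(hsv,np.array(lo),np.array(hi)); m=cv2.morphologyEx(m,cv2.MORPH_CLOSE,np.ones((3,3)))
    for k in cv2.findContours(m,cv2.RETR_EXTERNAL,cv2.CHAIN_APPROX_NONE)[0]:
        A=cv2.contourArea(k)
        if amin<A<amax:
            P=np.array([ray(c,*p,z)[:2] for p in k[:,0].astype(float)])
            r=cv2.minAreaRect((P*1000).astype(np.float32))
            print(name,A,k[:,0].mean(0).round(),'c',np.round(r[0],1),'sz',np.round(r[1],1),'a',round(r[2],1))
rects(c,'cast c',.014,(15,50,90),(35,255,255),100,900)
rects(s,'cast s',.014,(12,50,80),(35,255,255),100,900)
rects(w,'cast w',.014,(12,40,80),(35,255,255),300,4000)
rects(c,'tile c',.01,(25,0,180),(100,40,255),2000,9000)
rects(s,'tile s',.01,(15,0,150),(100,60,255),2000,9000)
E
```

```text
L_bl [ 0.6822 -0.5059  0.132 ]
L_br [ 0.3845 -0.541   0.132 ]
L_fl [ 0.6614 -0.2884  0.132 ]
side fr [ 0.3553 -0.3244  0.132 ]
side br [ 0.3764 -0.5521  0.132 ]
plate [ 0.4508 -0.4052  0.133 ]
plate [ 0.3831 -0.3524  0.133 ]
plate [ 0.4465 -0.3447  0.133 ]
sideplate [ 0.4474 -0.3501  0.133 ]
sideplate [ 0.3839 -0.3582  0.133 ]
sideplate [ 0.4521 -0.4174  0.133 ]
handle [ 0.4306 -0.3979  0.17  ]
handle [ 0.403  -0.3592  0.17  ]
handle s [ 0.432  -0.4077  0.17  ]
handle s [ 0.4033 -0.3792  0.17  ]
pull [ 0.50468951 -0.30577306  0.084     ] [ 0.49929659 -0.23493442  0.084     ]
pull c [ 0.51002911 -0.29507289  0.084     ] [ 0.50664764 -0.25236045  0.084     ]
cast c 115.5 [540. 341.] c [505.5 578.1] sz [11.4 62.2] a 76.4
cast c 766.5 [427. 310.] c [611.  361.8] sz [75.2 73.4] a 43.4
cast c 239.5 [464. 263.] c [443.3 361.6] sz [62.2 32.1] a 18.5
cast c 132.5 [419. 231.] c [438.6 224.7] sz [60.  31.7] a 34.2
cast c 123.0 [368. 204.] c [456.3  61.5] sz [40.6 51.9] a 53.3
cast c 140.5 [354. 168.] c [368.9 -59.4] sz [80.8 45.2] a 61.9
cast c 275.5 [155. 133.] c [ 703.9 -685.4] sz [114.3  66.
[... 467 characters left out ...]
[134. 279.] c [ 380.4 -125.2] sz [74.9 19.7] a 83.8
cast w 944.0 [116. 219.] c [368.7 -44.8] sz [77.2 29.7] a 18.4
cast w 1702.5 [172. 129.] c [451.3  59.9] sz [38.3 58.9] a 51.8
cast w 802.0 [63. 35.] c [348.4 155.1] sz [70.1 14.3] a 89.9
tile c 2338.0 [344. 305.] c [741.5 209.7] sz [ 67.1 283.4] a 4.7
tile c 3194.5 [357. 261.] c [619.2 153.2] sz [127.1 197. ] a 6.7
tile c 2456.5 [224. 261.] c [853.5 -93.7] sz [216.8  99.3] a 78.3
tile c 3313.5 [241. 113.] c [ 432.1 -568.7] sz [353.7 248.3] a 6.5
tile s 2992.5 [297. 265.] c [619.  152.8] sz [128.  198.8] a 6.6
tile s 3601.0 [103. 288.] c [1038.7  288.6] sz [147.7 479. ] a 17.2
tile s 2721.5 [223. 220.] c [884.6  15.6] sz [140.7 542.2] a 6.8
```

Request:
{"op": "arm_command", "data": {
  "plan": [
    [[-1.4,-3.4,1],0],
    [[-2.8,-6.8,1.6],0],
    [[-4.2,-10.2,1.6],0],
    [[-5.6,-13.5,1.6],0],
    [[-7,-17,1.6],0]
  ]
}}

```text
time: 0.65
position: [0.5298, -0.2297, 0.255]
tool_rot: [-0.5, 0.5, -0.5, 0.5]
ft_force: [0.4, -1.2, 0.4]
grip_width: 0.0873
```

Request:
{"op": "arm_command", "data": {
  "plan": [
    [[0,0,0],0],
    [[0,0,0],0],
    [[0,0,0],0]
  ]
}}

```text
time: 0.95
position: [0.5308, -0.2271, 0.2545]
tool_rot: [-0.5, 0.5, -0.499, 0.5]
ft_force: [0.4, 0.8, -0.8]
grip_width: 0.087
```

```bash
python3 - <<'E'
from h import *
import pickle
c=shot('wrist','w1.png'); pickle.dump(c,open('w1.pkl','wb')); o=get_obs(); print(o['position'],o['q'],o['ft_force'])
E
```

```text
[ 0.53103935 -0.2267209   0.25451906] [-5.97218486e-01  4.27744039e-01  1.51682174e+00  5.30536921e-04
  1.19799415e+00 -5.99064522e-01] [-0.62244952  0.49108929  0.19686296]
```

View pics/w1.png

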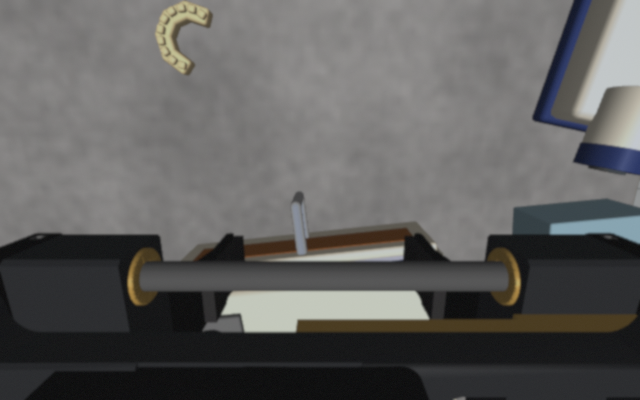

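Request:
{"op": "arm_command", "data": {
  "plan": [
    [[-0.9,-1.7,0],0],
    [[-1.8,-3.4,0],0],
    [[-2.7,-5.1,0],0],
    [[-3.6,-6.8,0],0],
    [[-4.4,-8.4,0],0]
  ]
}}

```text
time: 1.5
position: [0.4211, -0.4382, 0.2547]
tool_rot: [-0.501, 0.499, -0.499, 0.501]
ft_force: [0.8, 0.1, -0.2]
grip_width: 0.087
```

Request:
{"op": "arm_command", "data": {
  "plan": [
    [[0,0,0],0],
    [[0,0,0],0]
  ]
}}

```text
time: 1.7
position: [0.4213, -0.4375, 0.2544]
tool_rot: [-0.5, 0.5, -0.5, 0.5]
ft_force: [-0.3, 1.0, -0.8]
grip_width: 0.0873
```

```bash
python3 - <<'E'
from h import *
import pickle
w=pickle.load(open('w1.pkl','rb'))
print('pull end',ray(w,299,195,.084), ray(w,303,252,.084))
c=shot('wrist','w2.png'); pickle.dump(c,open('w2.pkl','wb')); o=get_obs(); print(o['position'],o['q'],o['ft_force'])
E
```

```text
pull end [ 0.50333882 -0.23433637  0.084     ] [ 0.50659186 -0.30012862  0.084     ]
[ 0.42164363 -0.4365817   0.25441787] [-9.87131307e-01  4.69841221e-01  1.44219298e+00  8.53724269e-04
  1.23112375e+00 -9.88886164e-01] [-0.29162299  0.65619693 -0.04637509]
```

View pics/w2.png

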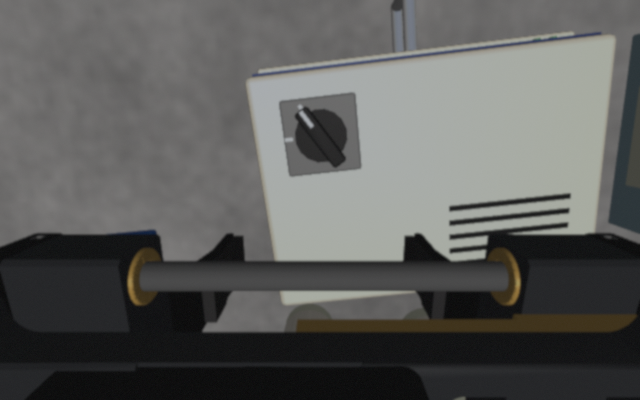

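The isolator handle is at about (320,136) with its white mark toward (303,115). The unit's front-left roof corner is at (615,38) and front-right at (249,80).

```bash
python3 - <<'E'
from h import *
import pickle
w=pickle.load(open('w2.pkl','rb'))
cv2.imwrite('pics/z4.png',cv2.resize(w['pixels'][80:190,250:400,::-1],None,fx=5,fy=5,interpolation=cv2.INTER_CUBIC))
print('plate',[ray(w,*p,.137).round(4)[:2] for p in [(280,101),(354,93),(360,167),(290,175)]])
m=cv2.inRange(cv2.cvtColor(w['pixels'],cv2.COLOR_RGB2GRAY),0,38)
m[:90]=0;m[180:]=0;m[:,:285]=0;m[:,357:]=0
print(cv2.boundingRect(m))
print('corners',[ray(w,*p,.132).round(4)[:2] for p in [(249,80),(615,38),(283,304)]])
E
```

```text
plate [array([ 0.3837, -0.3517]), array([ 0.4456, -0.3453]), array([ 0.4524, -0.4071]), array([ 0.3904, -0.4142])]
(296, 109, 48, 57)
corners [array([ 0.3576, -0.3346]), array([ 0.6576, -0.3025]), array([ 0.3794, -0.5462])]
```

View pics/z4.png

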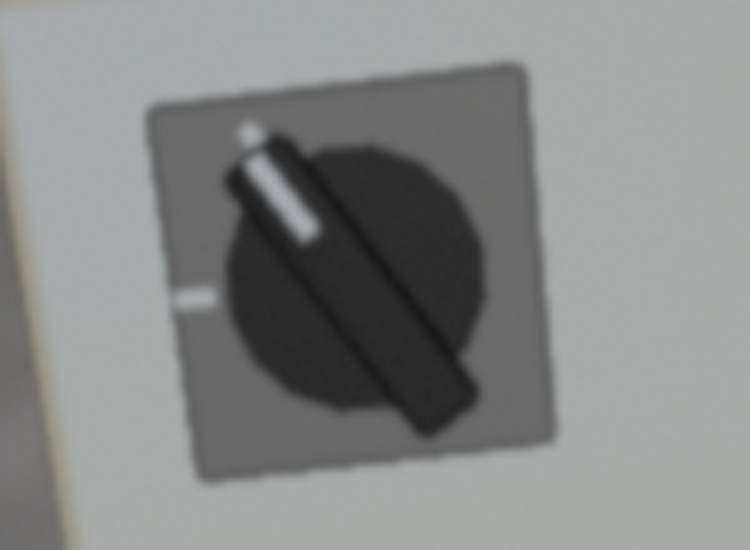

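```bash
python3 - <<'E'
from h import *
import pickle
w=pickle.load(open('w2.pkl','rb'))
f=lambda x,y,z:ray(w,250+x/5,80+y/5,z)
a=f(258,155,.175);b=f(450,412,.175);print(a,b,(a+b)/2,np.degrees(np.arctan2(*(b-a)[1::-1])))
E
```

```text
[ 0.40418068 -0.36085318  0.175     ] [ 0.43270296 -0.39834119  0.175     ] [ 0.41844182 -0.37959718  0.175     ] -52.734760957965804
```

Request:
{"op": "arm_command", "data": {
  "plan": [
    [[0,0.5,0],1.6],
    [[0,1,0],3.2],
    [[-0.1,1.5,0],4.8],
    [[-0.1,2,0],6.4],
    [[-0.13,2.28,0],7.4]
  ],
  "fingers": 0.2
}}

```text
time: 2.25
position: [0.4188, -0.3774, 0.2549]
tool_rot: [-0.634, 0.313, -0.312, 0.635]
ft_force: [-0.7, 0.1, -0.7]
grip_width: 0.0561
```

Request:
{"op": "arm_command", "data": {
  "plan": [
    [[0,0,0],0],
    [[0,0,0],0]
  ]
}}

```text
time: 2.45
position: [0.4186, -0.3798, 0.255]
tool_rot: [0.633, -0.315, 0.315, -0.633]
ft_force: [-0.3, -0.8, 0.5]
grip_width: 0.0531
```

```bash
cat >> h.py <<'E'
from scipy.spatial.transform import Rotation as Rr
def st():
    o=get_obs(); M=Rr.from_quat(o['tool_rot']).as_matrix(); z=M[:,2]
    print('t',o['time'],'pos',o['position'].round(4),'jaw',round(np.degrees(np.arctan2(z[1],z[0])),2),'q',o['q'].round(2),'f',o['ft_force'].round(1),'w',round(o['grip_width'],4)); return o
E
python3 -c "
from h import *
st()"
```

```text
t 2.45 pos [ 0.4186 -0.3798  0.255 ] jaw 37.06 q [-0.93  0.41  1.55  0.    1.18 -1.58] f [-0.3 -0.8  0.5] w 0.0531
```

Request:
{"op": "arm_command", "data": {
  "plan": [
    [[0,0,-1.2],0],
    [[0,0,-2.4],0],
    [[0,0,-3.4],0],
    [[0,0,-4.16],0],
    [[0,0,-4.16],0]
  ]
}}

```text
time: 2.95
position: [0.4167, -0.3795, 0.1482]
tool_rot: [-0.632, 0.318, -0.314, 0.634]
ft_force: [-0.1, -0.2, 0.2]
grip_width: 0.0522
```

Request:
{"op": "arm_command", "data": {
  "plan": [
    [[0,0,0],0],
    [[0,0,0],0],
    [[0,0,0],0],
    [[0,0,0],0],
    [[0,0,0],0]
  ],
  "fingers": -1,
  "force": 20
}}

```text
time: 3.45
position: [0.4178, -0.3815, 0.1515]
tool_rot: [0.633, -0.315, 0.316, -0.633]
ft_force: [0.8, 0.5, 1.4]
grip_width: 0.0205
```

Request:
{"op": "arm_command", "data": {
  "plan": [
    [[0,0,0],0],
    [[0,0,0],0],
    [[0,0,0],0]
  ]
}}

```text
time: 3.75
position: [0.4191, -0.3805, 0.1513]
tool_rot: [-0.632, 0.315, -0.317, 0.633]
ft_force: [3.5, 3.2, 1.2]
grip_width: 0.0116
```

Request:
{"op": "arm_command", "data": {
  "plan": [
    [[0,0,0],1.5],
    [[0,0,0],3],
    [[0,0,0],4.5],
    [[0,0,0],6],
    [[0,0,0],7.5]
  ]
}}

```text
time: 4.25
position: [0.4192, -0.3803, 0.1513]
tool_rot: [-0.7, 0.093, -0.095, 0.701]
ft_force: [3.6, 4.0, 1.9]
grip_width: 0.012
```

Request:
{"op": "arm_command", "data": {
  "plan": [
    [[0,0,0],1.5],
    [[0,0,0],3],
    [[0,0,0],4.5],
    [[0,0,0],5],
    [[0,0,0],5]
  ]
}}

```text
time: 4.75
position: [0.419, -0.3802, 0.1513]
tool_rot: [-0.704, -0.059, 0.056, 0.705]
ft_force: [4.4, 4.3, 2.4]
grip_width: 0.0123
```

```bash
python3 -c "
from h import *
o=st();print(o['moment'])"
```

```text
t 4.75 pos [ 0.419  -0.3802  0.1513] jaw 99.36 q [-0.94  0.54  1.65  0.    0.95 -2.67] f [4.4 4.3 2.4] w 0.0123
[ 0.76935751 -0.71872878 -0.38640928]
```

Request:
{"op": "arm_command", "data": {
  "plan": [
    [[0,0,0],0],
    [[0,0,0],0],
    [[0,0,0],0],
    [[0,0,0],0]
  ],
  "fingers": 0.2
}}

```text
time: 5.15
position: [0.4173, -0.3815, 0.1507]
tool_rot: [0.705, 0.058, -0.059, -0.705]
ft_force: [0.4, -1.4, 0.2]
grip_width: 0.0364
```

Request:
{"op": "arm_command", "data": {
  "plan": [
    [[0,0,1],0],
    [[0,0,2.5],0],
    [[0,0,4],-1.5],
    [[0,0,4],-3],
    [[0,0,4],-4.5]
  ]
}}

```text
time: 5.65
position: [0.4179, -0.3821, 0.2526]
tool_rot: [0.703, -0.081, 0.083, -0.701]
ft_force: [0.1, -0.2, 0.3]
grip_width: 0.0519
```

Request:
{"op": "arm_command", "data": {
  "plan": [
    [[0,0,0],-1.6],
    [[0,0,0],-3.2],
    [[0,0,0],-4.8],
    [[0,0,0],-6.4],
    [[0,0,0],-8]
  ]
}}

```text
time: 6.15
position: [0.4173, -0.3813, 0.2507]
tool_rot: [0.632, -0.318, 0.317, -0.632]
ft_force: [0.5, 0.2, -1.0]
grip_width: 0.0522
```

Request:
{"op": "arm_command", "data": {
  "plan": [
    [[0,-0.5,0],-1.6],
    [[0,-1,0],-3.2],
    [[0,-1.5,0],-4.8],
    [[0,-2,0],-5.7],
    [[0,-2.4,0],-5.7]
  ]
}}

```text
time: 6.65
position: [0.4173, -0.4421, 0.2506]
tool_rot: [0.536, -0.462, 0.462, -0.536]
ft_force: [0.4, 0.9, 0.1]
grip_width: 0.0519
```

```bash
python3 -c "
from h import *
import pickle
o=st();c=shot('wrist','w3.png'); pickle.dump(c,open('w3.pkl','wb'))"
```

```text
t 6.65 pos [ 0.4173 -0.4421  0.2506] jaw 8.49 q [-1.    0.47  1.45 -0.    1.22 -1.15] f [0.4 0.9 0.1] w 0.0519
```

View pics/w3.png

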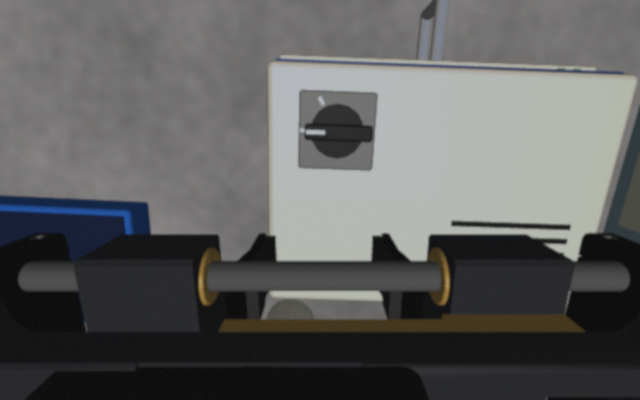

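Isolator bar now lies parallel to the unit's front edge, at (300,130)–(372,132), so it reads OFF. Next is the pull.

Request:
{"op": "arm_command", "data": {
  "plan": [
    [[0.7,1.6,0],-0.2],
    [[1.4,3.2,0],-0.4],
    [[2.1,4.7,0],-0.4],
    [[2.8,6.2,0],-0.4],
    [[3.48,7.68,0],-0.44]
  ]
}}

```text
time: 7.2
position: [0.5048, -0.2475, 0.2509]
tool_rot: [-0.527, 0.471, -0.471, 0.527]
ft_force: [0.2, 0.4, -0.6]
grip_width: 0.0525
```

Request:
{"op": "arm_command", "data": {
  "plan": [
    [[0,0,-1.5],0],
    [[0,0,-3],0],
    [[0,0,-3.6],0],
    [[0,0,-3.6],0]
  ]
}}

```text
time: 7.6
position: [0.5028, -0.2476, 0.1583]
tool_rot: [0.527, -0.474, 0.469, -0.527]
ft_force: [0.4, 0.0, -0.7]
grip_width: 0.0521
```

```bash
python3 -c "
from h import *
import pickle
o=st();c=shot('wrist','w4.png'); pickle.dump(c,open('w4.pkl','wb'));shot('side','s4.png')"
```

```text
t 7.6 pos [ 0.5028 -0.2476  0.1583] jaw 6.41 q [-0.66  0.53  1.65 -0.    0.97 -0.77] f [ 0.4  0.  -0.7] w 0.0521
```

View pics/w4.png

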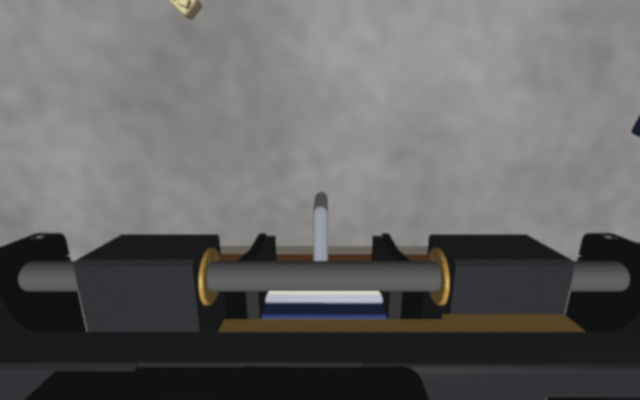

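View pics/s4.png

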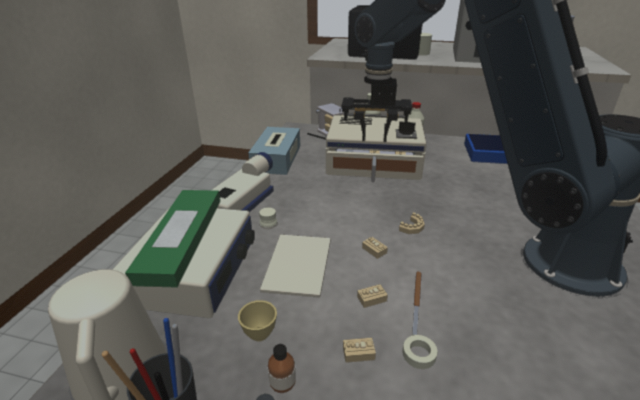

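```bash
python3 -c "
from h import *
import pickle
c=pickle.load(open('w4.pkl','rb'))
print(ray(c,320.5,207,.084),ray(c,320.5,258,.084))"
```

```text
[ 0.49840506 -0.24225112  0.084     ] [ 0.50304174 -0.284463    0.084     ]
```

Request:
{"op": "arm_command", "data": {
  "plan": [
    [[-0.1,-0.2,-1.2],0],
    [[-0.1,-0.2,-2.4],0],
    [[-0.1,-0.2,-3.4],0],
    [[-0.1,-0.2,-3.9],0],
    [[-0.1,-0.2,-3.9],0]
  ]
}}

```text
time: 8.2
position: [0.5019, -0.2543, 0.0629]
tool_rot: [0.527, -0.472, 0.471, -0.527]
ft_force: [-0.4, -1.1, 0.8]
grip_width: 0.0524
```

Request:
{"op": "arm_command", "data": {
  "plan": [
    [[0,0,0],0],
    [[0,0,0],0],
    [[0,0,0],0],
    [[0,0,0],0],
    [[0,0,0],0]
  ],
  "fingers": -1,
  "force": 30
}}

```text
time: 8.7
position: [0.5022, -0.2544, 0.0639]
tool_rot: [-0.527, 0.471, -0.472, 0.527]
ft_force: [-0.1, 0.1, 0.3]
grip_width: 0.0201
```

Request:
{"op": "arm_command", "data": {
  "plan": [
    [[0,0,0],0],
    [[0,0,0],0],
    [[0,0,0],0]
  ]
}}

```text
time: 9.0
position: [0.5004, -0.2542, 0.0636]
tool_rot: [0.528, -0.472, 0.47, -0.526]
ft_force: [-4.2, -1.6, 5.7]
grip_width: 0.0115
```

Request:
{"op": "arm_command", "data": {
  "plan": [
    [[-0.06,0.5,0],0],
    [[-0.17,1.5,0],0],
    [[-0.28,2.5,0],0],
    [[-0.39,3.5,0],0],
    [[-0.5,4.5,0],0]
  ]
}}

```text
time: 9.5
position: [0.4877, -0.1416, 0.0635]
tool_rot: [0.528, -0.472, 0.471, -0.526]
ft_force: [-4.6, -4.2, 3.8]
grip_width: 0.0117
```

Request:
{"op": "arm_command", "data": {
  "plan": [
    [[-0.11,1,0],0],
    [[-0.22,2,0],0],
    [[-0.31,2.8,0],0],
    [[-0.34,3.1,0],0],
    [[-0.34,3.1,0],0]
  ]
}}

```text
time: 10.0
position: [0.4792, -0.0655, 0.0635]
tool_rot: [0.53, -0.471, 0.47, -0.526]
ft_force: [-7.1, -9.1, 5.4]
grip_width: 0.0114
```

```bash
python3 -c "
from h import *
o=st()"
```

```text
t 10.0 pos [ 0.4792 -0.0655  0.0635] jaw 6.59 q [-0.36  0.61  1.91 -0.01  0.62 -0.47] f [-7.1 -9.1  5.4] w 0.0114
```

Request:
{"op": "arm_command", "data": {
  "plan": [
    [[-0.02,0.15,0],0],
    [[-0.02,0.15,0],0],
    [[-0.02,0.15,0],0]
  ]
}}

```text
time: 10.3
position: [0.4792, -0.0654, 0.0636]
tool_rot: [0.531, -0.47, 0.471, -0.525]
ft_force: [-11.0, -21.8, 3.5]
grip_width: 0.0114
```

Request:
{"op": "arm_command", "data": {
  "plan": [
    [[0,0,0],0],
    [[0,0,0],0],
    [[0,0,0],0],
    [[0,0,0],0],
    [[0,0,0],0]
  ],
  "fingers": 0.3
}}

```text
time: 10.8
position: [0.4809, -0.0602, 0.0633]
tool_rot: [-0.527, 0.472, -0.472, 0.527]
ft_force: [-0.4, -0.7, 0.3]
grip_width: 0.043
```

Request:
{"op": "arm_command", "data": {
  "plan": [
    [[0,0,1.5],0],
    [[0,0,3],0],
    [[0,0,5],0],
    [[0,-1,6.5],0],
    [[0,-2,7.5],0]
  ]
}}

```text
time: 11.3
position: [0.4815, -0.1105, 0.254]
tool_rot: [-0.527, 0.469, -0.473, 0.528]
ft_force: [0.2, -0.3, 0.5]
grip_width: 0.0567
```

```bash
python3 -c "
from h import *
import pickle
o=st()
for n in ['wrist','scene','side']:
  c=shot(n,n+'5.png'); pickle.dump(c,open(n+'5.pkl','wb'))"
```

```text
t 11.3 pos [ 0.4815 -0.1105  0.254 ] jaw 6.45 q [-0.45  0.31  1.72  0.    1.11 -0.57] f [ 0.2 -0.3  0.5] w 0.0567
```

View pics/wrist5.png

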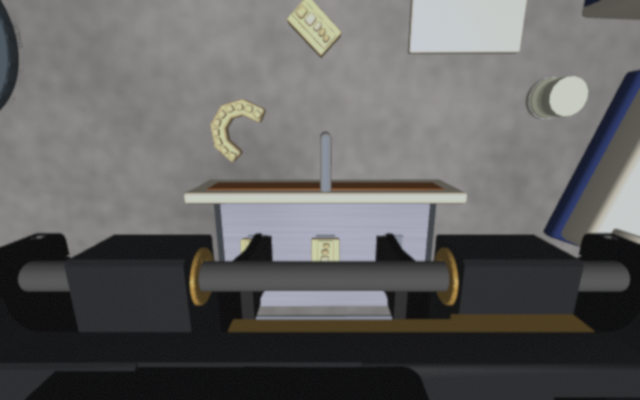

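View pics/side5.png

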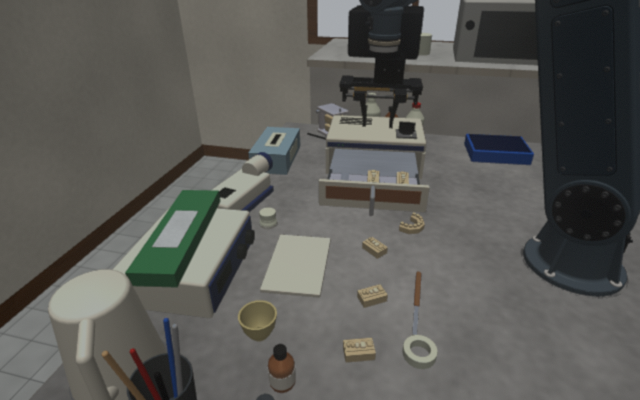

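View pics/scene5.png

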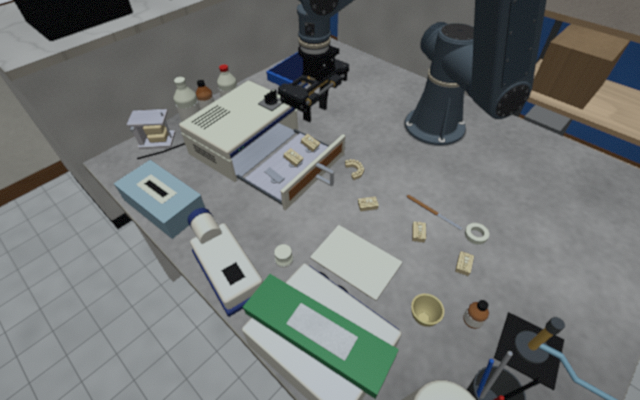

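Two cured casts sit on the middle rest, scene (293,158), and the near rest, (310,142). The third rest, at (275,175), is empty. I'll take a wrist view from behind to measure them.

Request:
{"op": "arm_command", "data": {
  "plan": [
    [[0,-1.8,0],0],
    [[0,-3.6,0],0],
    [[0,-5.2,0],0],
    [[0,-6.6,0],0],
    [[0,-6.6,0],0]
  ]
}}

```text
time: 11.95
position: [0.4804, -0.2784, 0.2487]
tool_rot: [0.526, -0.473, 0.472, -0.526]
ft_force: [0.1, -0.2, 0.6]
grip_width: 0.0569
```

```bash
python3 -c "
from h import *
import pickle
o=st()
for n in ['wrist']:
  c=shot(n,n+'6.png'); pickle.dump(c,open(n+'6.pkl','wb'))"
```

```text
t 11.95 pos [ 0.4804 -0.2784  0.2487] jaw 6.1 q [-0.73  0.4   1.58 -0.    1.16 -0.83] f [ 0.1 -0.2  0.6] w 0.0569
```

View pics/wrist6.png

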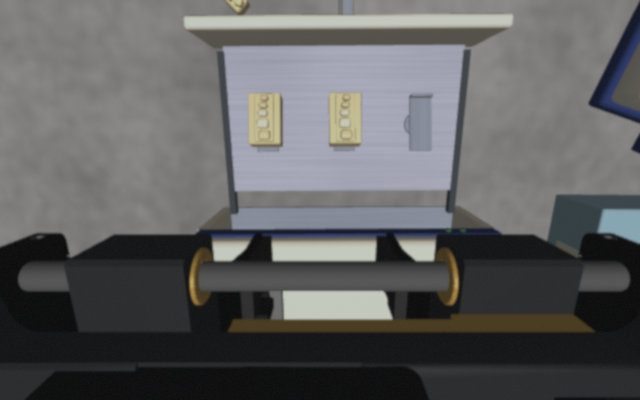

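```bash
cat >> h.py <<'E'
def casts(c,z,lo=(12,40,90),hi=(38,255,255),amin=200,amax=6000,pr=True):
    hsv=cv2.cvtColor(c['pixels'],cv2.COLOR_RGB2HSV)
    m=cv2.inRange(hsv,np.array(lo),np.array(hi)); m=cv2.morphologyEx(m,cv2.MORPH_CLOSE,np.ones((5,5)))
    out=[]
    for k in cv2.findContours(m,cv2.RETR_EXTERNAL,cv2.CHAIN_APPROX_NONE)[0]:
        A=cv2.contourArea(k)
        if amin<A<amax:
            P=np.array([ray(c,*p,z)[:2] for p in k[:,0].astype(float)])
            r=cv2.minAreaRect((P*1000).astype(np.float32))
            (w,h),a=r[1],r[2]
            if w<h: a+=90
            out.append((k[:,0].mean(0).round(),np.round(r[0],1),(round(max(w,h),1),round(min(w,h),1)),round(a,1)))
            if pr: print('px',out[-1][0],'c mm',out[-1][1],'size',out[-1][2],'long axis deg',out[-1][3])
    return out
E
python3 - <<'E'
from h import *
import pickle
c=pickle.load(open('wrist6.pkl','rb'))
casts(c,.066)
g=c['pixels'][80:165,235:445,::-1]
cv2.imwrite('pics/z6.png',cv2.resize(g,None,fx=3.8,fy=3.8,interpolation=cv2.INTER_CUBIC))
print('plate',[ray(c,u,v,z).round(4) for u,v,z in [(409,95,.0385),(432,95,.0385),(432,151,.0535),(409,151,.0535)]])
print('panel top',[ray(c,u,v,.09).round(4) for u,v in [(186,18),(511,16),(189,27),(510,26)]])
E
```

```text
px [453. 279.] c mm [ 645.  -374.2] size (67.6, 12.5) long axis deg 99.7
px [194. 279.] c mm [ 337.3 -407.2] size (67.8, 12.9) long axis deg 91.5
px [345. 118.] c mm [ 493.4 -205.5] size (53.4, 32.4) long axis deg 97.8
px [265. 119.] c mm [ 410.2 -214.4] size (53.6, 34.1) long axis deg 94.2
px [238.   5.] c mm [ 377.2 -112.5] size (22.0, 12.0) long axis deg 6.1
plate [array([ 0.563 , -0.1715,  0.0385]), array([ 0.5884, -0.1688,  0.0385]), array([ 0.5951, -0.2286,  0.0535]), array([ 0.5696, -0.2313,  0.0535])]
panel top [array([ 0.3384, -0.1329,  0.09  ]), array([ 0.6302, -0.1002,  0.09  ]), array([ 0.3411, -0.14  ,  0.09  ]), array([ 0.6314, -0.1083,  0.09  ])]
```

View pics/z6.png

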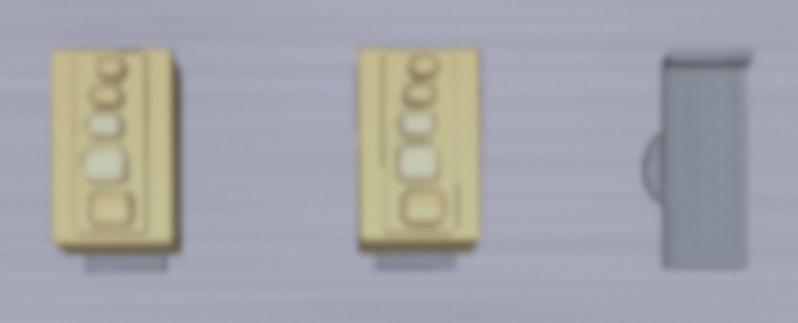

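Request:
{"op": "arm_command", "data": {
  "plan": [
    [[0.25,1.4,0],0],
    [[0.54,2.9,-1],0],
    [[0.54,2.9,-3],0],
    [[0.54,2.9,-4.5],0],
    [[0.54,2.9,-5.5],0]
  ],
  "fingers": 0.38
}}

```text
time: 12.5
position: [0.4916, -0.1985, 0.11]
tool_rot: [0.527, -0.474, 0.468, -0.527]
ft_force: [-0.5, -0.3, -0.5]
grip_width: 0.0599
```

```bash
python3 -c "
from h import *
o=st()"
```

```text
t 12.5 pos [ 0.4916 -0.1985  0.11  ] jaw 6.45 q [-0.6   0.57  1.77  0.    0.81 -0.71] f [-0.5 -0.3 -0.5] w 0.0599
```

Request:
{"op": "arm_command", "data": {
  "plan": [
    [[0,0,-1.2],0],
    [[0,0,-2.2],0],
    [[0,0,-2.9],0],
    [[0,0,-2.9],0],
    [[0,0,-2.9],0]
  ]
}}

```text
time: 13.0
position: [0.4933, -0.201, 0.0403]
tool_rot: [0.527, -0.472, 0.47, -0.527]
ft_force: [-0.7, -1.2, 1.0]
grip_width: 0.0601
```

Request:
{"op": "arm_command", "data": {
  "plan": [
    [[0,0,0],0],
    [[0,0,0],0],
    [[0,0,0],0],
    [[0,0,0],0],
    [[0,0,0],0]
  ],
  "fingers": -1,
  "force": 20
}}

```text
time: 13.5
position: [0.4943, -0.2032, 0.0414]
tool_rot: [-0.527, 0.471, -0.472, 0.527]
ft_force: [-0.3, 1.1, 3.6]
grip_width: 0.0341
```

```bash
python3 -c "
from h import *
o=st()"
```

```text
t 13.5 pos [ 0.4943 -0.2032  0.0414] jaw 6.29 q [-0.6   0.69  1.8   0.    0.65 -0.71] f [-0.3  1.1  3.6] w 0.0341
```

Request:
{"op": "arm_command", "data": {
  "plan": [
    [[0,0,1],0],
    [[0,0,2.5],0],
    [[0,0,4.5],0],
    [[0,0,4.8],0],
    [[0,0,4.8],0]
  ]
}}

```text
time: 14.0
position: [0.4949, -0.2036, 0.1626]
tool_rot: [-0.527, 0.47, -0.473, 0.527]
ft_force: [0.2, 0.1, -1.2]
grip_width: 0.0341
```

```bash
python3 -c "
from h import *
import pickle
o=st()
s=shot('side','side7.png');c=shot('scene','scene7.png');pickle.dump(s,open('side7.pkl','wb'))
print('box',[ray(s,*p,0).round(3) for p in [(207,309),(252,222)]],'jar',ray(s,267,224,0).round(3),'dropper',ray(s,281,388,0).round(3))
print('box from scene, z .08',[ray(c,*p,.08).round(3) for p in [(306,265),(399,333)]])
"
```

```text
t 14.0 pos [ 0.4949 -0.2036  0.1626] jaw 6.3 q [-0.6   0.49  1.72 -0.    0.93 -0.71] f [ 0.2  0.1 -1.2] w 0.0341
box [array([0.759, 0.33 , 0.   ]), array([0.792, 0.014, 0.   ])] jar [0.748 0.013 0.   ] dropper [0.555 0.46  0.   ]
box from scene, z .08 [array([0.747, 0.105, 0.08 ]), array([0.729, 0.355, 0.08 ])]
```

View pics/side7.png

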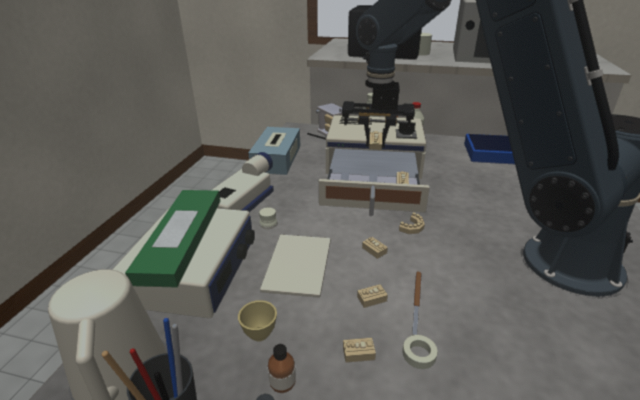

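Cast is held (width 34 mm) and the tile hasn't moved. Carrying it over.

Request:
{"op": "arm_command", "data": {
  "plan": [
    [[0.4,1.5,0],0],
    [[0.8,3.2,0],0],
    [[1.2,4.9,0],0],
    [[1.6,6.6,0],0],
    [[2,8.3,0],0]
  ]
}}

```text
time: 14.6
position: [0.5425, 0.0064, 0.1582]
tool_rot: [0.528, -0.474, 0.47, -0.526]
ft_force: [0.5, -0.7, -2.1]
grip_width: 0.0334
```

Request:
{"op": "arm_command", "data": {
  "plan": [
    [[0.4,1.7,0],0],
    [[0.8,3.4,0],0],
    [[1.2,5.1,0],0],
    [[1.6,6.7,0],0],
    [[1.94,7.86,0],0]
  ]
}}

```text
time: 15.1
position: [0.5909, 0.2035, 0.1577]
tool_rot: [0.528, -0.473, 0.47, -0.526]
ft_force: [0.2, -0.4, -1.7]
grip_width: 0.0338
```

```bash
python3 -c "
from h import *
import pickle
o=st()
s=shot('side','side8.png');w=shot('wrist','wrist8.png');pickle.dump(w,open('wrist8.pkl','wb'))
"
```

```text
t 15.1 pos [0.5909 0.2035 0.1577] jaw 6.39 q [0.15 0.61 1.49 0.   1.05 0.04] f [ 0.2 -0.4 -1.7] w 0.0338
```

View pics/side8.png

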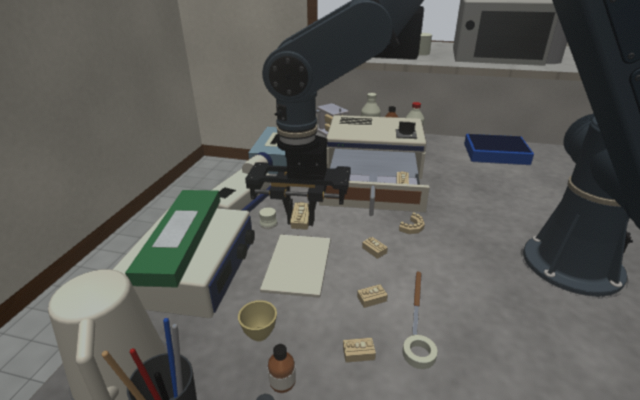

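View pics/wrist8.png

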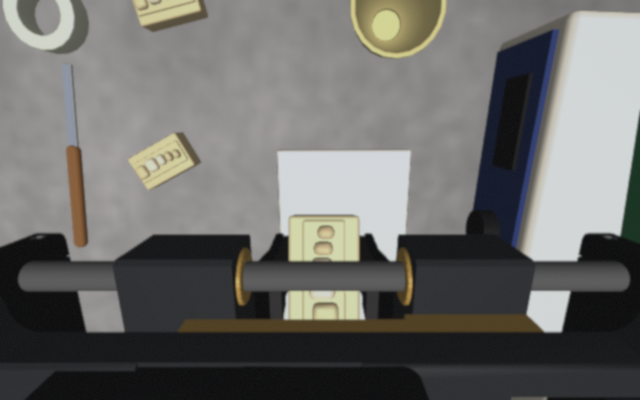

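Request:
{"op": "arm_command", "data": {
  "plan": [
    [[0.1,-0.1,-1.5],0],
    [[0.1,-0.1,-3],0],
    [[0.1,-0.1,-4.2],0],
    [[0.1,-0.1,-5],0],
    [[0.1,-0.1,-5.2],0]
  ]
}}

```text
time: 15.7
position: [0.591, 0.1968, 0.026]
tool_rot: [0.529, -0.474, 0.47, -0.524]
ft_force: [-0.5, -0.7, -0.4]
grip_width: 0.0339
```

Request:
{"op": "arm_command", "data": {
  "plan": [
    [[0,0,-0.15],0],
    [[0,0,-0.3],0],
    [[0,0,-0.4],0],
    [[0,0,-0.4],0]
  ]
}}

```text
time: 16.1
position: [0.5954, 0.1985, 0.0214]
tool_rot: [-0.526, 0.472, -0.472, 0.527]
ft_force: [0.4, 0.2, -0.1]
grip_width: 0.0338
```

```bash
python3 -c "
from h import *
for i in range(3): o=st()
s=shot('side','side9.png')
cv2.imwrite('pics/s9z.png',cv2.resize(s['pixels'][190:300,230:370,::-1],None,fx=5,fy=5))
o=st()"
```

```text
t 16.1 pos [0.5954 0.1985 0.0214] jaw 6.3 q [ 0.14  0.8   1.56 -0.    0.78  0.03] f [ 0.4  0.2 -0.1] w 0.0338
t 16.1 pos [0.5954 0.1985 0.0214] jaw 6.3 q [ 0.14  0.8   1.56 -0.    0.78  0.03] f [ 0.4  0.2 -0.1] w 0.0338
t 16.1 pos [0.5954 0.1985 0.0214] jaw 6.3 q [ 0.14  0.8   1.56 -0.    0.78  0.03] f [ 0.4  0.2 -0.1] w 0.0338
t 16.15 pos [0.5955 0.1985 0.0216] jaw 6.3 q [ 0.14  0.8   1.56 -0.    0.78  0.03] f [ 0.1  0.4 -0.5] w 0.034
```

View pics/s9z.png

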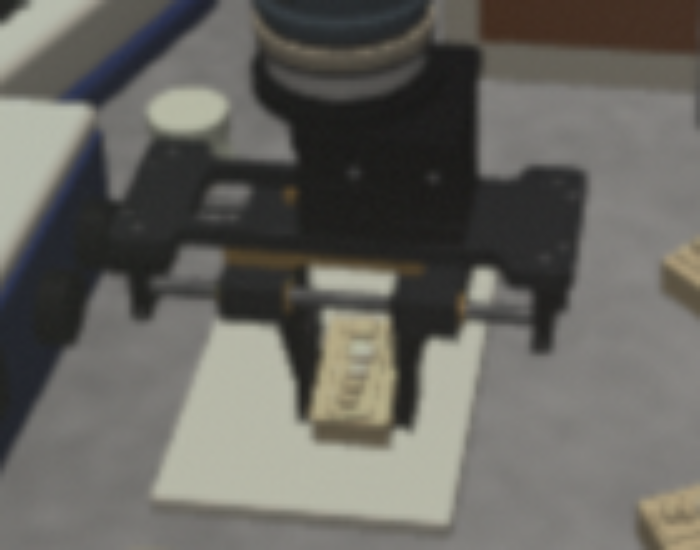

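Still 6–7 mm above contact; lowering until the low edge touches.

Request:
{"op": "arm_command", "data": {
  "plan": [
    [[0,0,-0.1],0],
    [[0,0,-0.2],0],
    [[0,0,-0.28],0],
    [[0,0,-0.28],0]
  ]
}}

```text
time: 16.55
position: [0.5948, 0.1985, 0.0135]
tool_rot: [0.527, -0.472, 0.472, -0.527]
ft_force: [0.6, 0.3, -1.3]
grip_width: 0.0337
```

Request:
{"op": "arm_command", "data": {
  "plan": [
    [[0,0,-0.05],0],
    [[0,0,-0.1],0],
    [[0,0,-0.1],0]
  ],
  "force": 6
}}

```text
time: 16.85
position: [0.5952, 0.1982, 0.0116]
tool_rot: [0.527, -0.472, 0.472, -0.527]
ft_force: [-1.0, -1.2, 1.3]
grip_width: 0.0341
```

Request:
{"op": "arm_command", "data": {
  "plan": [
    [[0,0,0.05],0],
    [[0,0,0.05],0],
    [[0,0,0.05],0],
    [[0,0,0.05],0],
    [[0,0,0.05],0]
  ],
  "fingers": 0.3
}}

```text
time: 17.35
position: [0.595, 0.1986, 0.0125]
tool_rot: [-0.527, 0.472, -0.472, 0.527]
ft_force: [0.1, -0.2, 0.0]
grip_width: 0.0556
```

Request:
{"op": "arm_command", "data": {
  "plan": [
    [[0,0,0.8],0],
    [[0,0,2],0],
    [[0,0,4],0],
    [[0,-1.5,5.5],0],
    [[0,-3,6.5],0]
  ],
  "fingers": 0.38
}}

```text
time: 17.85
position: [0.5959, 0.1241, 0.1778]
tool_rot: [-0.526, 0.47, -0.472, 0.528]
ft_force: [1.0, -0.9, 0.0]
grip_width: 0.0599
```

```bash
python3 -c "
from h import *
import pickle
o=st()
s=shot('wrist','wrist10.png');pickle.dump(s,open('wrist10.pkl','wb'));casts(s,.03)
"
```

```text
t 17.85 pos [0.5959 0.1241 0.1778] jaw 6.48 q [ 0.02  0.56  1.52  0.    1.06 -0.09] f [ 1.  -0.9  0. ] w 0.0599
px [460. 280.] c mm [752.   46.4] size (61.1, 11.6) long axis deg 101.4
px [187. 279.] c mm [460.8  14. ] size (60.9, 11.5) long axis deg 91.6
px [185. 227.] c mm [458.1  67.1] size (52.5, 41.4) long axis deg 142.4
px [331. 120.] c mm [594.6 193.8] size (52.2, 32.0) long axis deg 96.0
px [ 78. 109.] c mm [360.  175.1] size (97.6, 13.3) long axis deg 89.9
px [168.  70.] c mm [442.2 221.3] size (55.8, 37.0) long axis deg 33.9
```

View pics/wrist10.png

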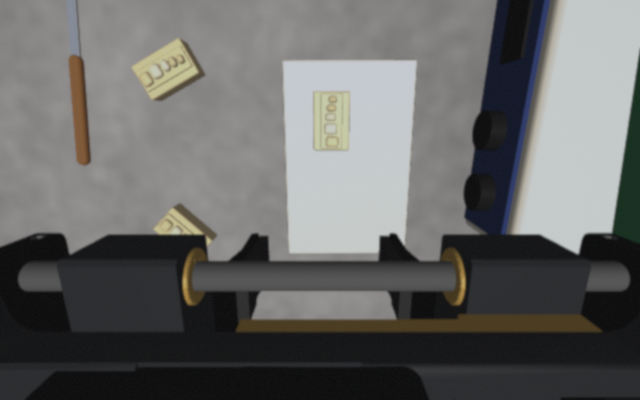

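First cured cast is flat on the tile, at wrist (331,120). Next is the near one.

Request:
{"op": "arm_command", "data": {
  "plan": [
    [[-0.8,-1.5,0],0],
    [[-1.6,-3,0],0],
    [[-2.5,-4.5,0],0],
    [[-3.3,-6,0],0],
    [[-4.1,-7.5,0],0]
  ]
}}

```text
time: 18.4
position: [0.4915, -0.0651, 0.175]
tool_rot: [-0.527, 0.472, -0.472, 0.527]
ft_force: [1.0, 0.3, -0.2]
grip_width: 0.0601
```

Request:
{"op": "arm_command", "data": {
  "plan": [
    [[-0.8,-1.5,0],0],
    [[-1.7,-3,0],0],
    [[-2.5,-4.5,0],0],
    [[-3.3,-6,0],0],
    [[-3.3,-6,0],0]
  ]
}}

```text
time: 18.9
position: [0.4088, -0.2184, 0.1752]
tool_rot: [0.526, -0.473, 0.474, -0.525]
ft_force: [-0.3, -0.1, -0.1]
grip_width: 0.0599
```

Request:
{"op": "arm_command", "data": {
  "plan": [
    [[0,0,0],0],
    [[0,0,0],0]
  ]
}}

```text
time: 19.1
position: [0.4101, -0.213, 0.1749]
tool_rot: [-0.527, 0.472, -0.471, 0.527]
ft_force: [-0.8, 0.4, 0.7]
grip_width: 0.0601
```

```bash
python3 -c "
from h import *
o=st()"
```

```text
t 19.1 pos [ 0.4101 -0.213   0.1749] jaw 6.33 q [-0.72  0.39  1.88  0.    0.88 -0.83] f [-0.8  0.4  0.7] w 0.0601
```

Down to TCP z ≈ 0.040: −0.135 m = −5.4 units.

Request:
{"op": "arm_command", "data": {
  "plan": [
    [[0,0,-1.5],0],
    [[0,0,-3],0],
    [[0,0,-4.4],0],
    [[0,0,-5.2],0],
    [[0,0,-5.4],0]
  ]
}}

```text
time: 19.6
position: [0.4095, -0.2115, 0.038]
tool_rot: [-0.527, 0.473, -0.469, 0.527]
ft_force: [0.3, 0.2, -0.6]
grip_width: 0.0598
```

Request:
{"op": "arm_command", "data": {
  "plan": [
    [[0,0,0],0],
    [[0,0,0],0]
  ]
}}

```text
time: 19.8
position: [0.4109, -0.2138, 0.0409]
tool_rot: [-0.527, 0.471, -0.472, 0.527]
ft_force: [-0.0, -0.4, 0.1]
grip_width: 0.06
```

Request:
{"op": "arm_command", "data": {
  "plan": [
    [[0,0,0],0],
    [[0,0,0],0],
    [[0,0,0],0],
    [[0,0,0],0],
    [[0,0,0],0]
  ],
  "fingers": -1,
  "force": 20
}}

```text
time: 20.3
position: [0.4102, -0.2142, 0.0404]
tool_rot: [-0.527, 0.472, -0.472, 0.527]
ft_force: [-0.1, 0.9, 3.5]
grip_width: 0.0337
```

Request:
{"op": "arm_command", "data": {
  "plan": [
    [[0,0,1],0],
    [[0,0,2.5],0],
    [[0,0,4.5],0],
    [[0,0,4.8],0],
    [[0,0,4.8],0]
  ]
}}

```text
time: 20.8
position: [0.4108, -0.2147, 0.1615]
tool_rot: [-0.527, 0.47, -0.473, 0.527]
ft_force: [1.0, 0.1, -1.0]
grip_width: 0.0339
```

```bash
python3 -c "
from h import *
o=st()
s=shot('side','side11.png')
hsv=cv2.cvtColor(s['pixels'],cv2.COLOR_RGB2HSV);m=cv2.inRange(s['pixels'],(150,150,130),(255,255,255));
n,l,stt,cc=cv2.connectedComponentsWithStats(m)
print([ (stt[i][:5].tolist(),ray(s,*cc[i],.01).round(3).tolist()) for i in range(1,n) if 1500<stt[i][4]<4500])"
```

```text
t 20.8 pos [ 0.4108 -0.2147  0.1615] jaw 6.3 q [-0.72  0.41  1.89 -0.    0.83 -0.83] f [ 1.   0.1 -1. ] w 0.0339
[([181, 209, 67, 77, 2150], [0.839, 0.145, 0.01]), ([49, 213, 116, 148, 3786], [1.006, 0.359, 0.01]), ([261, 235, 69, 60, 2732], [0.619, 0.162, 0.01])]
```

View pics/side11.png

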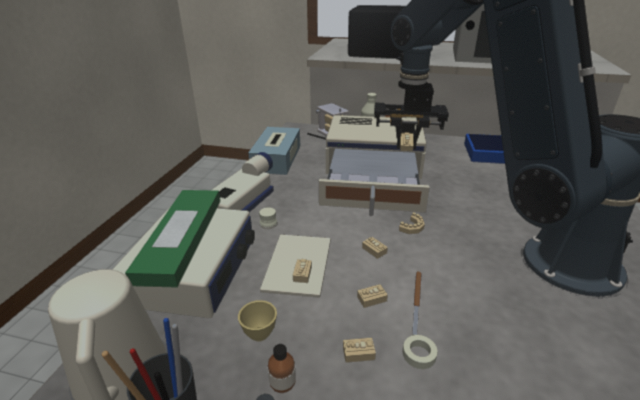

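Request:
{"op": "arm_command", "data": {
  "plan": [
    [[0.8,1.3,0],0],
    [[1.7,2.8,0],0],
    [[2.6,4.2,0],0],
    [[3.5,5.6,0],0],
    [[4.3,7,0],0]
  ]
}}

```text
time: 21.35
position: [0.5169, -0.0372, 0.1574]
tool_rot: [0.527, -0.473, 0.47, -0.526]
ft_force: [-0.5, -0.4, -1.9]
grip_width: 0.0335
```

Request:
{"op": "arm_command", "data": {
  "plan": [
    [[0.9,1.5,0],0],
    [[1.8,3,0],0],
    [[2.7,4.4,0],0],
    [[3.4,5.6,0],0],
    [[3.4,5.6,0],0]
  ]
}}

```text
time: 21.85
position: [0.6032, 0.1048, 0.1569]
tool_rot: [0.528, -0.472, 0.47, -0.528]
ft_force: [0.2, -1.1, -0.5]
grip_width: 0.0335
```

Request:
{"op": "arm_command", "data": {
  "plan": [
    [[0,0,-1.5],0],
    [[0,0,-3],0],
    [[0,0,-4.2],0],
    [[0,0,-5],0],
    [[0,0,-5],0]
  ]
}}

```text
time: 22.35
position: [0.5975, 0.1002, 0.0297]
tool_rot: [0.529, -0.475, 0.469, -0.524]
ft_force: [-0.0, 0.4, -0.3]
grip_width: 0.0341
```

Request:
{"op": "arm_command", "data": {
  "plan": [
    [[0,0,-0.1],0],
    [[0,0,-0.2],0],
    [[0,0,-0.2],0]
  ]
}}

```text
time: 22.65
position: [0.603, 0.1008, 0.0308]
tool_rot: [-0.526, 0.471, -0.472, 0.527]
ft_force: [-0.3, 0.2, -0.6]
grip_width: 0.0341
```

```bash
python3 -c "
from h import *
o=st()
s=shot('side','side12.png')
cv2.imwrite('pics/s12z.png',cv2.resize(s['pixels'][190:300,230:370,::-1],None,fx=5,fy=5))
"
```

```text
t 22.65 pos [0.603  0.1008 0.0308] jaw 6.29 q [-0.02  0.77  1.6  -0.    0.77 -0.13] f [-0.3  0.2 -0.6] w 0.0341
```

View pics/s12z.png

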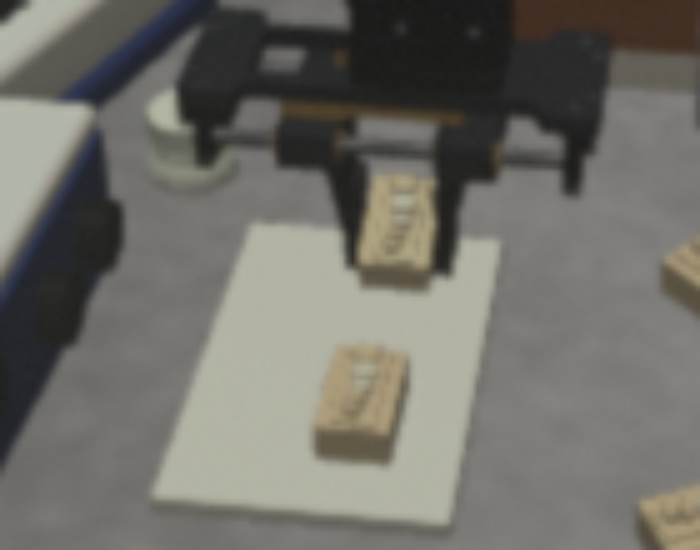

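Request:
{"op": "arm_command", "data": {
  "plan": [
    [[0,0,-0.25],0],
    [[0,0,-0.5],0],
    [[0,0,-0.65],0],
    [[0,0,-0.73],0],
    [[0,0,-0.73],0]
  ],
  "force": 8
}}

```text
time: 23.2
position: [0.6023, 0.1009, 0.0115]
tool_rot: [0.527, -0.472, 0.472, -0.527]
ft_force: [-0.7, 0.8, 0.0]
grip_width: 0.0339
```

Request:
{"op": "arm_command", "data": {
  "plan": [
    [[0,0,0.03],0],
    [[0,0,0.03],0],
    [[0,0,0.03],0],
    [[0,0,0.03],0],
    [[0,0,0.03],0]
  ],
  "fingers": 0.3
}}

```text
time: 23.7
position: [0.6026, 0.1011, 0.0127]
tool_rot: [-0.527, 0.472, -0.472, 0.527]
ft_force: [-0.2, -0.2, 0.2]
grip_width: 0.0558
```

Request:
{"op": "arm_command", "data": {
  "plan": [
    [[0,0,0.8],0],
    [[0,0,2],0],
    [[0,0,4],0],
    [[-1.6,-0.5,5.5],-1.6],
    [[-3.2,-1,6.5],-3.2]
  ],
  "fingers": 0.4
}}

```text
time: 24.2
position: [0.528, 0.077, 0.1748]
tool_rot: [0.453, -0.54, 0.543, -0.456]
ft_force: [-0.8, -1.5, 0.5]
grip_width: 0.0611
```

```bash
python3 -c "
from h import *
import pickle
o=st()
s=shot('side','side13.png')
cv2.imwrite('pics/s13z.png',cv2.resize(s['pixels'][190:300,230:370,::-1],None,fx=5,fy=5))
s=shot('wrist','wrist13.png');pickle.dump(s,open('wrist13.pkl','wb'));casts(s,.02)
"
```

```text
t 24.2 pos [0.528  0.077  0.1748] jaw -9.98 q [-0.06  0.47  1.72 -0.    0.95  0.11] f [-0.8 -1.5  0.5] w 0.0611
px [462. 279.] c mm [650.6 -49.2] size (61.4, 11.4) long axis deg 83.8
px [185. 279.] c mm [348.9   4.7] size (61.8, 11.8) long axis deg 74.7
px [265. 215.] c mm [452.6  61.5] size (53.9, 39.2) long axis deg 142.0
px [404. 155.] c mm [602.8  97. ] size (55.5, 35.7) long axis deg 96.5
px [137. 123.] c mm [350.7 172.9] size (101.8, 13.1) long axis deg 90.0
px [210.  54.] c mm [436.2 221.7] size (53.8, 37.5) long axis deg 33.7
px [384.  51.] c mm [595.5 194.8] size (55.0, 35.9) long axis deg 96.4
```

View pics/s13z.png

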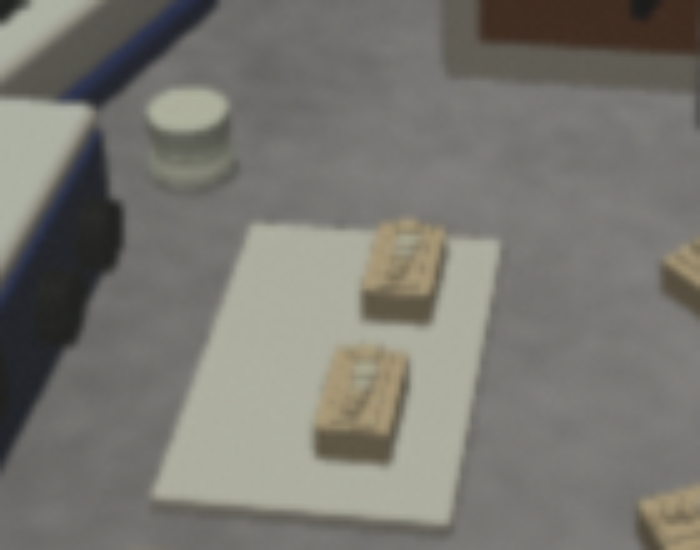

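View pics/wrist13.png

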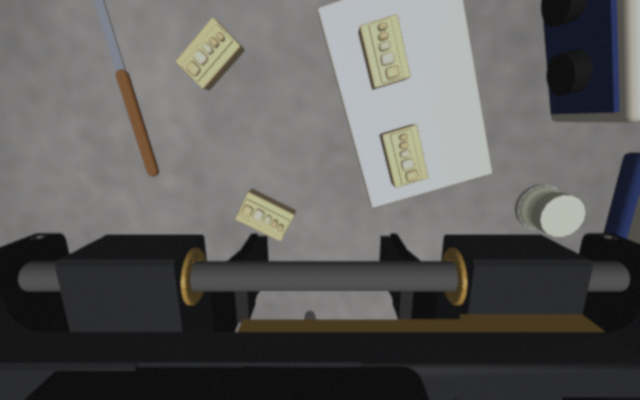

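Both cured casts are flat on the tile, at wrist (384,51) and (404,155). Now waiting cast A at (0.4526, 0.0615), which needs the jaw at 52°.

Request:
{"op": "arm_command", "data": {
  "plan": [
    [[-0.6,-0.1,0],1.6],
    [[-1.2,-0.2,0],3.2],
    [[-1.8,-0.3,0],4.8],
    [[-2.4,-0.5,0],6.4],
    [[-3,-0.62,0],8]
  ]
}}

```text
time: 24.8
position: [0.4514, 0.0616, 0.1721]
tool_rot: [-0.614, 0.35, -0.35, 0.615]
ft_force: [0.4, 0.7, 0.5]
grip_width: 0.0609
```

Request:
{"op": "arm_command", "data": {
  "plan": [
    [[0,0,0],1.5],
    [[0,0,0],3],
    [[0,0,0],4.4],
    [[0,0,0],4.4],
    [[0,0,0],4.4]
  ]
}}

```text
time: 25.3
position: [0.4519, 0.0618, 0.1722]
tool_rot: [-0.669, 0.229, -0.229, 0.669]
ft_force: [-0.1, -0.5, -0.5]
grip_width: 0.0607
```

```bash
python3 -c "
from h import *
import pickle
o=st()
for n in ['side','scene']:
  casts(shot(n,n+'14.png'),.014,(15,50,90),amin=100,amax=900)
s=shot('wrist','wrist14.png');casts(s,.02)
"
```

```text
t 25.3 pos [0.4519 0.0618 0.1722] jaw 52.18 q [-0.11  0.38  1.9   0.    0.86 -1.02] f [-0.1 -0.5 -0.5] w 0.0607
px [359. 349.] c mm [440.5 362.6] size (55.1, 46.6) long axis deg 19.7
px [257. 315.] c mm [648.3 330.4] size (77.1, 76.0) long axis deg 103.9
px [372. 295.] c mm [435.  223.3] size (58.3, 48.4) long axis deg 32.8
px [302. 270.] c mm [600.3 182.9] size (74.8, 36.0) long axis deg 97.9
px [374. 247.] c mm [452.8  61.1] size (67.0, 48.5) long axis deg 141.9
px [310. 244.] c mm [607.3  85. ] size (78.1, 35.1) long axis deg 96.8
px [412. 224.] c mm [367.7 -63.3] size (97.6, 55.3) long axis deg 69.9
px [540. 341.] c mm [505.5 578.1] size (62.2, 11.4) long axis deg 166.4
px [427. 310.] c mm [611.  361.8] size (75.2, 73.4) long axis deg 43.4
px [464. 263.] c mm [443.5 361.8] size (62.7, 32.4) long axis deg 17.7
px [374. 260.] c mm [593.1 192. ] size (51.5, 36.9) long axis deg 96.3
px [343. 240.] c mm [599.8  94.9] size (53.4, 37.3) long axis deg 97.0
px [419. 232.] c mm [438.5 224.6] size (60.4, 31.7) long axis deg 34.2
px [368. 204.] c mm [456.3  61.6] size (51.7, 40.4) long axis deg 142.1
px [355. 168.] c mm [369.  -58.9] size (79.8, 45.5) long axis deg 61.9
px [156. 133.] c mm [ 711.8 -688. ] size (94.6, 84.5) long axis deg 54.0
px [185. 280.] c mm [ 435.7 -116.9] size (60.7, 12.4) long axis deg 138.3
px [462. 280.] c mm [620.  121.6] size (61.9, 11.7) long axis deg 147.2
px [510. 220.] c mm [596.5 195.5] size (56.6, 44.3) long axis deg 95.4
px [179. 197.] c mm [364.9 -57.1] size (80.4, 48.9) long axis deg 62.4
px [322. 192.] c mm [450.7  60.6] size (54.3, 33.3) long axis deg 141.4
px [448.  75.] c mm [434.3 221. ] size (57.0, 36.4) long axis deg 34.1
px [345.  30.] c mm [345.5 166.3] size (92.3, 12.0) long axis deg 90.0
```

View pics/wrist14.png

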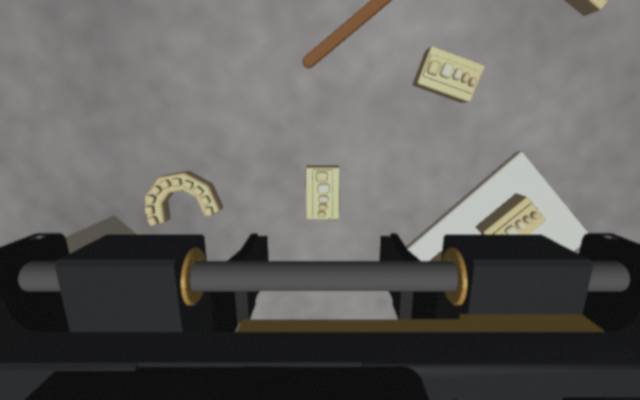

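Request:
{"op": "arm_command", "data": {
  "plan": [
    [[-0.05,-0.05,-1.8],0],
    [[-0.05,-0.05,-3.6],0],
    [[-0.05,-0.05,-5.2],0],
    [[-0.05,-0.05,-6.2],0],
    [[-0.05,-0.05,-6.4],0]
  ]
}}

```text
time: 25.95
position: [0.4487, 0.0606, 0.01]
tool_rot: [0.669, -0.231, 0.227, -0.669]
ft_force: [0.4, -0.1, 0.8]
grip_width: 0.0606
```

Request:
{"op": "arm_command", "data": {
  "plan": [
    [[0,0,-0.1],0],
    [[0,0,-0.25],0],
    [[0,0,-0.25],0]
  ]
}}

```text
time: 26.25
position: [0.4511, 0.0604, 0.0071]
tool_rot: [-0.669, 0.228, -0.229, 0.669]
ft_force: [-0.0, 0.7, 0.8]
grip_width: 0.0608
```

```bash
python3 -c "
from h import *
o=st()"
```

```text
t 26.25 pos [0.4511 0.0604 0.0071] jaw 52.3 q [-0.11  0.72  2.01 -0.    0.41 -1.03] f [-0.   0.7  0.8] w 0.0608
```

Request:
{"op": "arm_command", "data": {
  "plan": [
    [[0,0,-0.12],0],
    [[0,0,-0.12],0],
    [[0,0,-0.12],0]
  ]
}}

```text
time: 26.55
position: [0.4505, 0.0605, 0.0036]
tool_rot: [-0.669, 0.228, -0.229, 0.669]
ft_force: [-1.0, -0.9, -0.5]
grip_width: 0.0611
```

Request:
{"op": "arm_command", "data": {
  "plan": [
    [[0,0,0],0],
    [[0,0,0],0],
    [[0,0,0],0],
    [[0,0,0],0],
    [[0,0,0],0]
  ],
  "fingers": -1,
  "force": 20
}}

```text
time: 27.05
position: [0.4503, 0.0605, 0.0032]
tool_rot: [-0.669, 0.228, -0.228, 0.669]
ft_force: [0.1, 0.7, -0.4]
grip_width: 0.0336
```

Request:
{"op": "arm_command", "data": {
  "plan": [
    [[0,0,1],0],
    [[0,0,2.5],0],
    [[0,0,4.5],-1.5],
    [[0,0,6.2],-3],
    [[0.4,-0.5,6.2],-4.6]
  ]
}}

```text
time: 27.55
position: [0.4618, 0.0487, 0.163]
tool_rot: [-0.608, 0.356, -0.361, 0.611]
ft_force: [1.3, -1.2, -0.9]
grip_width: 0.0339
```

```bash
python3 -c "
from h import *
o=st()
shot('side','side15.png')"
```

```text
t 27.55 pos [0.4618 0.0487 0.163 ] jaw 29.09 q [-0.14  0.41  1.89  0.    0.83 -0.64] f [ 1.3 -1.2 -0.9] w 0.0339
```

View pics/side15.png

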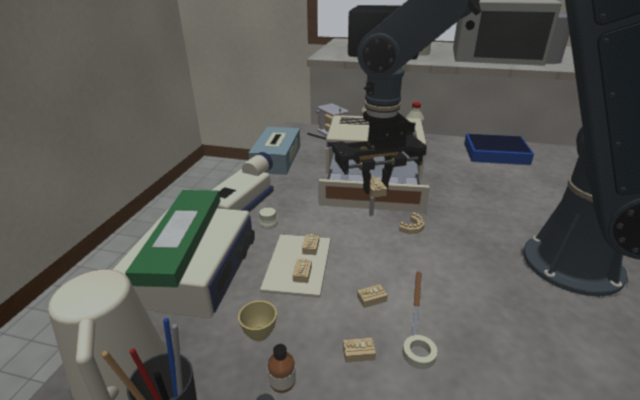

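Request:
{"op": "arm_command", "data": {
  "plan": [
    [[0.4,-1.6,0.3],-1.5],
    [[0.7,-3.2,0.5],-3],
    [[1,-4.8,0.5],-4.58],
    [[1.2,-6.4,0.5],-4.58],
    [[1.5,-8,0.5],-4.58]
  ]
}}

```text
time: 28.1
position: [0.4965, -0.1528, 0.1695]
tool_rot: [0.528, -0.472, 0.47, -0.527]
ft_force: [1.3, 0.7, -1.4]
grip_width: 0.0337
```

Request:
{"op": "arm_command", "data": {
  "plan": [
    [[0.3,-1.6,0],0],
    [[0.6,-3.2,0],0],
    [[0.83,-5,0],0],
    [[0.83,-5.15,0],0],
    [[0.83,-5.15,0],0]
  ]
}}

```text
time: 28.6
position: [0.5175, -0.2814, 0.1691]
tool_rot: [-0.527, 0.473, -0.47, 0.527]
ft_force: [-0.3, 0.6, -0.9]
grip_width: 0.0336
```

```bash
python3 -c "
from h import *
import pickle
o=st()
c=shot('wrist','wrist16.png');pickle.dump(c,open('wrist16.pkl','wb'))"
```

```text
t 28.6 pos [ 0.5175 -0.2814  0.1691] jaw 6.34 q [-0.69  0.55  1.58  0.    1.02 -0.8 ] f [-0.3  0.6 -0.9] w 0.0336
```

View pics/wrist16.png

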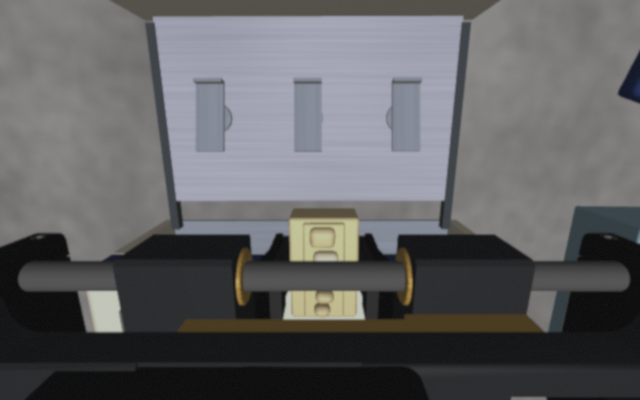

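```bash
python3 - <<'E'
from h import *
import pickle
c=pickle.load(open('wrist16.pkl','rb'))
cv2.imwrite('pics/z16.png',cv2.resize(c['pixels'][70:160,185:430,::-1],None,fx=3.2,fy=3.2,interpolation=cv2.INTER_CUBIC))
for q in [[(392,82),(419.5,82),(392,151),(420,151)],[(294,82),(321.5,82),(294,151.5),(322,151.5)],[(195.5,82.5),(223,82.5),(196,152),(224,152)]]:
    P=[ray(c,*p,z) for p,z in zip(q,[.0385,.0385,.0535,.0535])]
    print(np.mean(P,0).round(4), [np.round(p[:2],4).tolist() for p in P])
E
```

```text
[ 0.5789 -0.2005  0.046 ] [[0.5638, -0.1731], [0.5874, -0.1704], [0.5702, -0.2305], [0.5943, -0.2278]]
[ 0.4947 -0.21    0.046 ] [[0.4795, -0.1824], [0.5032, -0.1798], [0.4859, -0.2403], [0.51, -0.2376]]
[ 0.4101 -0.2198  0.046 ] [[0.3947, -0.1922], [0.4184, -0.1896], [0.4015, -0.2501], [0.4257, -0.2474]]
```

View pics/z16.png

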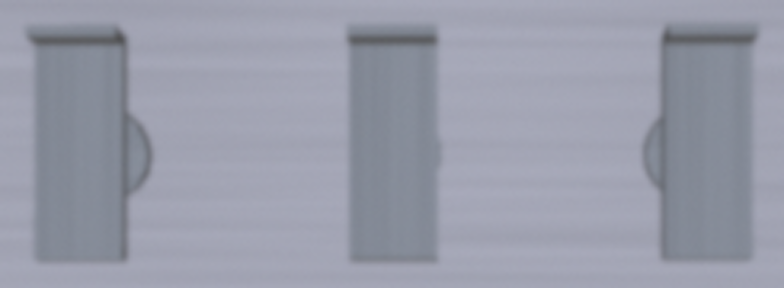

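Request:
{"op": "arm_command", "data": {
  "plan": [
    [[0.8,1.1,0],0],
    [[1.6,2.2,0],0],
    [[2.45,3.28,0],0],
    [[2.45,3.28,-1.2],0],
    [[2.45,3.28,-2.4],0]
  ]
}}

```text
time: 29.15
position: [0.5803, -0.1953, 0.1107]
tool_rot: [-0.528, 0.47, -0.47, 0.529]
ft_force: [-0.4, -0.5, -0.9]
grip_width: 0.0336
```

Request:
{"op": "arm_command", "data": {
  "plan": [
    [[0,0,-0.6],0],
    [[0,0,-1.2],0],
    [[0,0,-1.5],0],
    [[0,0,-1.5],0],
    [[0,0,-1.5],0]
  ]
}}

```text
time: 29.65
position: [0.5801, -0.1987, 0.0737]
tool_rot: [-0.527, 0.471, -0.471, 0.527]
ft_force: [0.3, -0.1, -1.1]
grip_width: 0.0337
```

```bash
python3 -c "
from h import *
o=st()"
```

```text
t 29.65 pos [ 0.5801 -0.1987  0.0737] jaw 6.42 q [-0.51  0.71  1.58  0.    0.86 -0.62] f [ 0.3 -0.1 -1.1] w 0.0337
```

Request:
{"op": "arm_command", "data": {
  "plan": [
    [[-0.05,-0.03,-0.3],0],
    [[-0.05,-0.03,-0.55],0],
    [[-0.05,-0.03,-0.65],0],
    [[-0.05,-0.03,-0.65],0]
  ]
}}

```text
time: 30.05
position: [0.5783, -0.1995, 0.0567]
tool_rot: [0.527, -0.472, 0.471, -0.527]
ft_force: [-0.9, 0.1, -0.4]
grip_width: 0.034
```

Request:
{"op": "arm_command", "data": {
  "plan": [
    [[0,0,-0.04],0],
    [[0,0,-0.08],0],
    [[0,0,-0.12],0],
    [[0,0,-0.12],0]
  ],
  "force": 8
}}

```text
time: 30.45
position: [0.5785, -0.1991, 0.054]
tool_rot: [-0.527, 0.471, -0.471, 0.527]
ft_force: [-1.5, 2.4, 1.4]
grip_width: 0.0342
```

```bash
python3 -c "
from h import *
o=st()
s=shot('scene','scene17.png')
cv2.imwrite('pics/s17z.png',cv2.resize(s['pixels'][100:210,200:360,::-1],None,fx=5,fy=5))"
```

```text
t 30.45 pos [ 0.5785 -0.1991  0.054 ] jaw 6.4 q [-0.51  0.73  1.59  0.    0.82 -0.63] f [-1.5  2.4  1.4] w 0.0342
```

View pics/s17z.png

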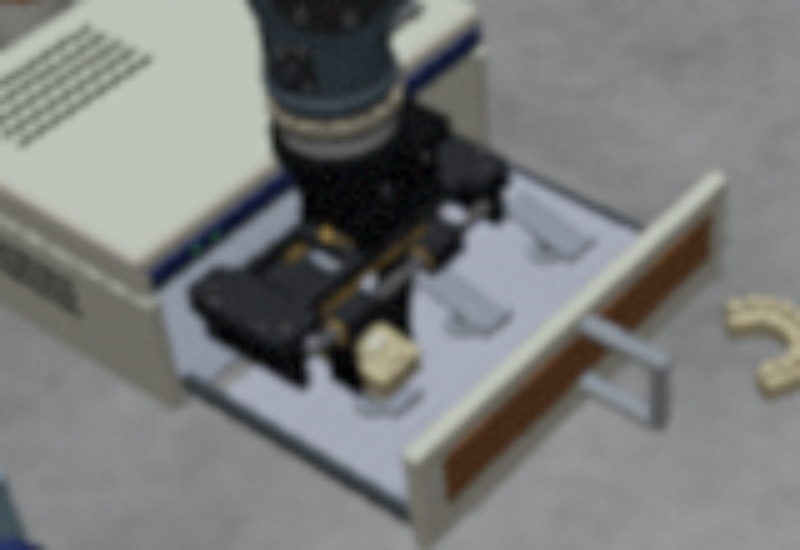

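Touching the plate (force rose to about 3 N). Releasing so it tips onto the slope.

Request:
{"op": "arm_command", "data": {
  "plan": [
    [[0,0,0],0],
    [[0,0,0],0],
    [[0,0,0],0],
    [[0,0,0],0],
    [[0,0,0],0]
  ],
  "fingers": 0.3
}}

```text
time: 31.0
position: [0.5786, -0.1996, 0.0539]
tool_rot: [0.527, -0.471, 0.471, -0.527]
ft_force: [-0.3, 0.3, -0.4]
grip_width: 0.0557
```

Request:
{"op": "arm_command", "data": {
  "plan": [
    [[0,0,0.8],0],
    [[0,0,2],0],
    [[0,-0.8,3.5],0],
    [[-0.5,-2,5],0],
    [[-1,-3,5.5],0]
  ],
  "fingers": 0.4
}}

```text
time: 31.5
position: [0.5556, -0.2769, 0.196]
tool_rot: [-0.527, 0.468, -0.474, 0.528]
ft_force: [0.0, -0.1, 0.4]
grip_width: 0.061
```

```bash
python3 -c "
from h import *
import pickle
o=st()
c=shot('wrist','wrist18.png');pickle.dump(c,open('wrist18.pkl','wb'));casts(c,.066)
s=shot('scene','scene18.png')
cv2.imwrite('pics/s18z.png',cv2.resize(s['pixels'][100:210,200:360,::-1],None,fx=5,fy=5))"
```

```text
t 31.5 pos [ 0.5556 -0.2769  0.196 ] jaw 6.47 q [-0.64  0.55  1.48 -0.    1.11 -0.75] f [ 0.  -0.1  0.4] w 0.061
px [462. 279.] c mm [ 704.9 -347.3] size (57.8, 11.6) long axis deg 100.6
px [185. 279.] c mm [ 426.3 -377.8] size (57.5, 11.4) long axis deg 92.3
px [357. 113.] c mm [ 577.3 -199.5] size (53.8, 33.4) long axis deg 97.2
```

View pics/wrist18.png

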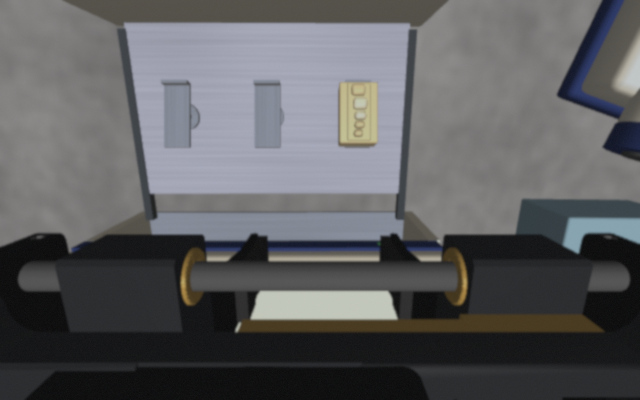

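View pics/s18z.png

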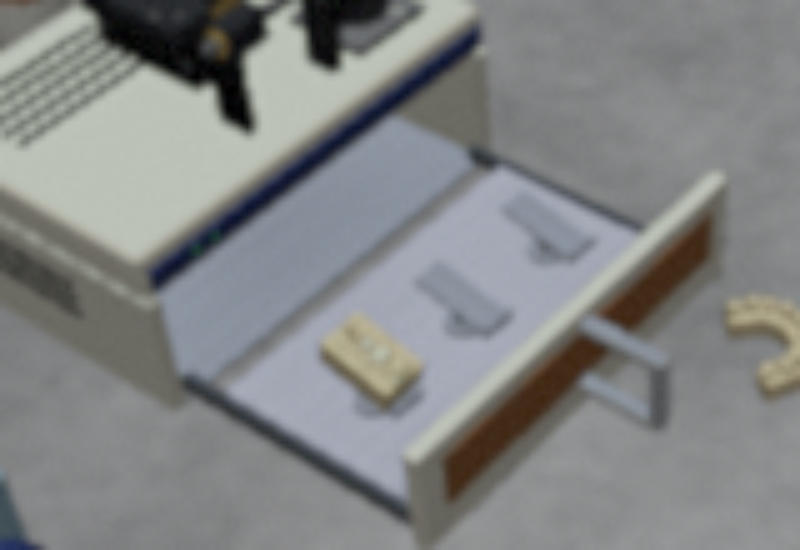

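Cast A is seated on the far rest, about 2 mm uphill of the lip contact and 1.5 mm off centre. Next is cast B.

Request:
{"op": "arm_command", "data": {
  "plan": [
    [[-0.4,1.8,0],0],
    [[-0.8,3.6,0],0],
    [[-1.2,5.4,0],0],
    [[-1.6,7.2,0],-1],
    [[-2,9,0],-2.5]
  ]
}}

```text
time: 32.1
position: [0.5022, -0.0471, 0.1907]
tool_rot: [-0.471, 0.528, -0.526, 0.471]
ft_force: [0.2, -0.3, 0.5]
grip_width: 0.061
```

Request:
{"op": "arm_command", "data": {
  "plan": [
    [[-0.5,1.8,0],-1.6],
    [[-1,3.6,0],-3.2],
    [[-1.5,5.4,0],-4.8],
    [[-2,7.2,0],-6.4],
    [[-2.5,9,0],-8]
  ]
}}

```text
time: 32.6
position: [0.443, 0.1662, 0.1909]
tool_rot: [-0.275, 0.652, -0.652, 0.274]
ft_force: [0.1, -0.1, -0.0]
grip_width: 0.0611
```

Request:
{"op": "arm_command", "data": {
  "plan": [
    [[-0.2,1,-0.5],-1.6],
    [[-0.3,1.9,-1],-2],
    [[-0.3,1.9,-1],-2],
    [[-0.3,1.9,-1],-2]
  ]
}}

```text
time: 33.0
position: [0.4362, 0.2119, 0.1659]
tool_rot: [0.219, -0.672, 0.672, -0.218]
ft_force: [-0.6, 0.2, -0.3]
grip_width: 0.0615
```

```bash
python3 -c "
from h import *
import pickle
o=st()
c=shot('wrist','wrist19.png');casts(c,.02)"
```

```text
t 33.0 pos [0.4362 0.2119 0.1659] jaw -53.95 q [ 0.22  0.43  1.84 -0.    0.88  1.16] f [-0.6  0.2 -0.3] w 0.0615
px [462. 279.] c mm [445.9  37.5] size (60.5, 11.4) long axis deg 41.1
px [185. 279.] c mm [272.  276.4] size (60.7, 11.4) long axis deg 31.0
px [315. 185.] c mm [435.6 223.1] size (55.2, 33.5) long axis deg 34.9
px [526. 122.] c mm [603.1  96.1] size (62.4, 37.9) long axis deg 96.4
px [197.  95.] c mm [440.3 359.6] size (54.1, 39.0) long axis deg 19.6
px [447.  63.] c mm [595.9 192.7] size (56.5, 37.8) long axis deg 96.3
```

View pics/wrist19.png

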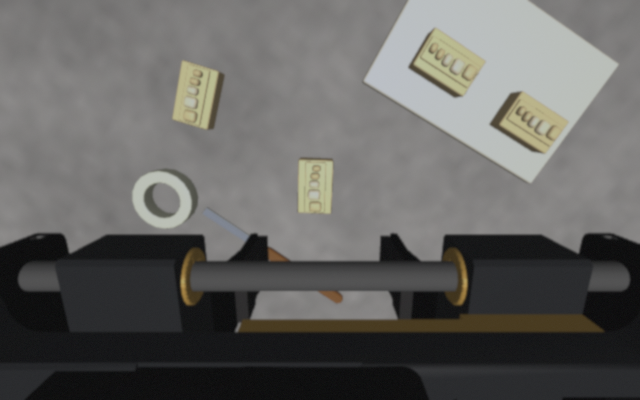

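Request:
{"op": "arm_command", "data": {
  "plan": [
    [[0,0.45,-1.6],-0.28],
    [[-0.02,0.45,-3.2],-0.28],
    [[-0.02,0.45,-4.8],-0.28],
    [[-0.02,0.45,-5.9],-0.28],
    [[-0.02,0.45,-6.2],-0.28]
  ]
}}

```text
time: 33.55
position: [0.4357, 0.2213, 0.0093]
tool_rot: [-0.211, 0.676, -0.675, 0.208]
ft_force: [0.1, -0.3, 0.2]
grip_width: 0.0609
```

Request:
{"op": "arm_command", "data": {
  "plan": [
    [[0,0,-0.1],0],
    [[0,0,-0.2],0],
    [[0,0,-0.25],0],
    [[0,0,-0.25],0]
  ]
}}

```text
time: 33.95
position: [0.4374, 0.223, 0.0063]
tool_rot: [0.209, -0.675, 0.675, -0.211]
ft_force: [-0.6, -0.5, 0.4]
grip_width: 0.061
```

```bash
python3 -c "
from h import *
o=st()"
```

```text
t 33.95 pos [0.4374 0.223  0.0063] jaw -55.5 q [ 0.24  0.73  1.92 -0.    0.49  1.21] f [-0.6 -0.5  0.4] w 0.061
```

Request:
{"op": "arm_command", "data": {
  "plan": [
    [[-0.06,0,-0.11],0],
    [[-0.06,0,-0.11],0],
    [[-0.06,0,-0.11],0]
  ]
}}

```text
time: 34.25
position: [0.435, 0.2229, 0.0026]
tool_rot: [0.21, -0.675, 0.675, -0.21]
ft_force: [-0.2, 0.3, -0.6]
grip_width: 0.0604
```

Request:
{"op": "arm_command", "data": {
  "plan": [
    [[0,0,0],0],
    [[0,0,0],0],
    [[0,0,0],0],
    [[0,0,0],0],
    [[0,0,0],0]
  ],
  "fingers": -1,
  "force": 20
}}

```text
time: 34.75
position: [0.4351, 0.2228, 0.0024]
tool_rot: [-0.21, 0.675, -0.675, 0.21]
ft_force: [-0.7, -0.7, 0.1]
grip_width: 0.0339
```

Request:
{"op": "arm_command", "data": {
  "plan": [
    [[0,0,1],0],
    [[0,0,2.5],0],
    [[0,0,4.5],1.5],
    [[0,-0.5,6.2],3],
    [[0.1,-2,6.6],4.5]
  ]
}}

```text
time: 35.25
position: [0.4405, 0.1746, 0.1718]
tool_rot: [0.337, -0.619, 0.621, -0.344]
ft_force: [0.3, -0.4, -0.7]
grip_width: 0.0339
```

```bash
python3 -c "
from h import *
o=st()
"
```

```text
t 35.25 pos [0.4405 0.1746 0.1718] jaw -32.45 q [0.14 0.4  1.86 0.   0.87 0.71] f [ 0.3 -0.4 -0.7] w 0.0339
```

Request:
{"op": "arm_command", "data": {
  "plan": [
    [[0.3,-1.7,0],1.6],
    [[0.6,-3.4,0],3.2],
    [[0.8,-5.1,0],4.8],
    [[1.1,-6.8,0],6.4],
    [[1.3,-8.5,0],7.75]
  ]
}}

```text
time: 35.75
position: [0.4696, -0.0351, 0.1674]
tool_rot: [-0.52, 0.479, -0.479, 0.52]
ft_force: [0.5, 0.8, -0.8]
grip_width: 0.0339
```

Request:
{"op": "arm_command", "data": {
  "plan": [
    [[0.2,-1.7,0],0],
    [[0.4,-3.4,0],0],
    [[0.7,-5.2,0],0],
    [[0.88,-6.8,0],0],
    [[0.88,-6.8,0],0]
  ]
}}

```text
time: 36.25
position: [0.4934, -0.2094, 0.1676]
tool_rot: [0.518, -0.48, 0.484, -0.517]
ft_force: [0.7, 0.2, -1.1]
grip_width: 0.0339
```

Request:
{"op": "arm_command", "data": {
  "plan": [
    [[0,0,-1.2],0],
    [[0,0,-2.4],0],
    [[0,0,-3.4],0],
    [[0,0,-3.6],0],
    [[0,0,-3.6],0]
  ]
}}

```text
time: 36.75
position: [0.4909, -0.2024, 0.0767]
tool_rot: [0.519, -0.481, 0.479, -0.519]
ft_force: [0.3, -0.5, -0.7]
grip_width: 0.034
```

Request:
{"op": "arm_command", "data": {
  "plan": [
    [[0,0,0],0],
    [[0,0,0],0]
  ]
}}

```text
time: 36.95
position: [0.4926, -0.2038, 0.0788]
tool_rot: [-0.519, 0.479, -0.481, 0.519]
ft_force: [0.4, 0.3, -1.6]
grip_width: 0.0338
```

```bash
python3 -c "
from h import *
o=st()
s=shot('scene','scene20.png')
cv2.imwrite('pics/s20z.png',cv2.resize(s['pixels'][100:210,200:360,::-1],None,fx=5,fy=5))"
```

```text
t 36.95 pos [ 0.4926 -0.2038  0.0788] jaw 4.4 q [-0.6   0.62  1.79 -0.    0.73 -0.68] f [ 0.4  0.3 -1.6] w 0.0338
```

View pics/s20z.png

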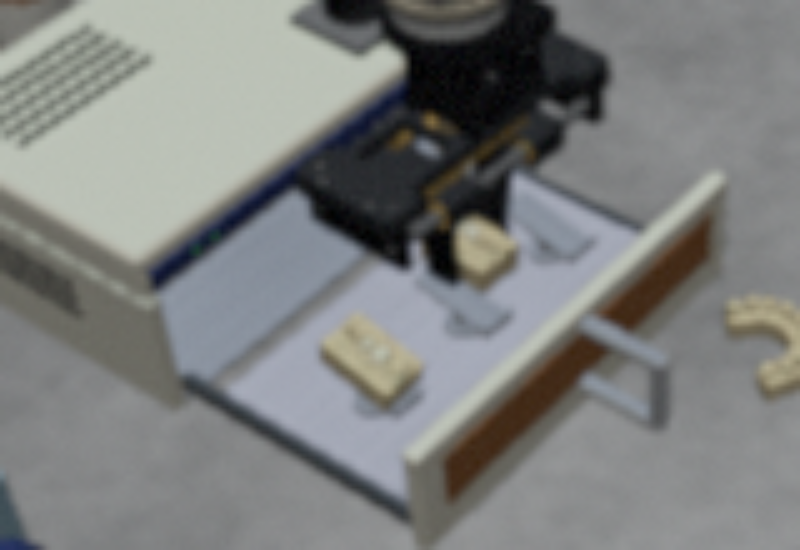

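Request:
{"op": "arm_command", "data": {
  "plan": [
    [[0.08,-0.21,-0.2],0.38],
    [[0.08,-0.21,-0.5],0.38],
    [[0.08,-0.21,-0.75],0.38],
    [[0.08,-0.21,-0.75],0.38],
    [[0.08,-0.21,-0.75],0.38]
  ]
}}

```text
time: 37.5
position: [0.4934, -0.2084, 0.0585]
tool_rot: [0.527, -0.472, 0.472, -0.527]
ft_force: [-0.7, 1.1, -0.0]
grip_width: 0.0335
```

Request:
{"op": "arm_command", "data": {
  "plan": [
    [[0,0,-0.08],0],
    [[0,0,-0.16],0],
    [[0,0,-0.2],0],
    [[0,0,-0.2],0]
  ],
  "force": 8
}}

```text
time: 37.9
position: [0.4938, -0.2085, 0.0538]
tool_rot: [-0.527, 0.472, -0.472, 0.527]
ft_force: [0.1, 0.4, 0.8]
grip_width: 0.034
```

```bash
python3 -c "
from h import *
o=st()"
```

```text
t 37.9 pos [ 0.4938 -0.2085  0.0538] jaw 6.27 q [-0.61  0.67  1.79  0.    0.68 -0.72] f [0.1 0.4 0.8] w 0.034
```

Request:
{"op": "arm_command", "data": {
  "plan": [
    [[0.02,0,-0.04],0],
    [[0.02,0,-0.08],0],
    [[0.02,0,-0.08],0]
  ]
}}

```text
time: 38.2
position: [0.4938, -0.2082, 0.0516]
tool_rot: [-0.527, 0.472, -0.471, 0.527]
ft_force: [-0.6, 2.8, 2.1]
grip_width: 0.0339
```

Request:
{"op": "arm_command", "data": {
  "plan": [
    [[0,0,0],0],
    [[0,0,0],0],
    [[0,0,0],0],
    [[0,0,0],0],
    [[0,0,0],0]
  ],
  "fingers": 0.3
}}

```text
time: 38.7
position: [0.4943, -0.2089, 0.0517]
tool_rot: [0.527, -0.472, 0.472, -0.527]
ft_force: [0.3, 0.1, -0.2]
grip_width: 0.0558
```

Request:
{"op": "arm_command", "data": {
  "plan": [
    [[0,0,0.8],0],
    [[0,0,2],0],
    [[0,-0.8,3.5],0],
    [[0,-2,5],0],
    [[0,-3,5.5],0]
  ],
  "fingers": 0.4
}}

```text
time: 39.2
position: [0.4961, -0.2862, 0.1935]
tool_rot: [0.527, -0.469, 0.475, -0.527]
ft_force: [0.2, -0.6, -0.7]
grip_width: 0.0608
```

```bash
python3 -c "
from h import *
import pickle
o=st()
c=shot('wrist','wrist21.png');casts(c,.066)
s=shot('scene','scene21.png')
cv2.imwrite('pics/s21z.png',cv2.resize(s['pixels'][100:210,200:360,::-1],None,fx=5,fy=5))"
```

```text
t 39.2 pos [ 0.4961 -0.2862  0.1935] jaw 6.32 q [-0.72  0.49  1.6  -0.    1.04 -0.83] f [ 0.2 -0.6 -0.7] w 0.0608
px [462. 279.] c mm [ 643.8 -356.2] size (56.3, 11.5) long axis deg 100.4
px [185. 279.] c mm [ 367.4 -385.4] size (57.0, 11.3) long axis deg 92.2
px [425. 111.] c mm [ 575.9 -199.8] size (54.7, 37.5) long axis deg 100.1
px [330. 107.] c mm [ 492.3 -206.3] size (53.4, 32.9) long axis deg 96.4
```

View pics/wrist21.png

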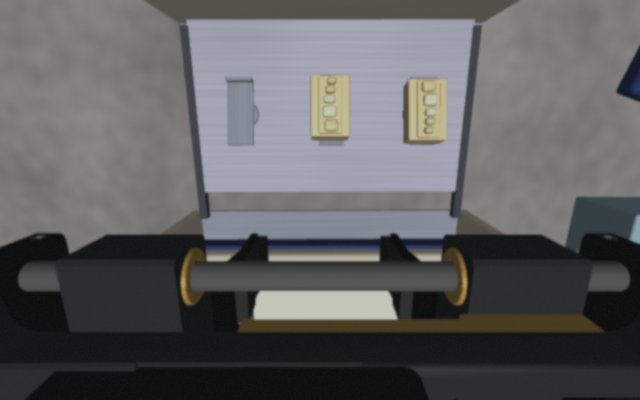

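View pics/s21z.png

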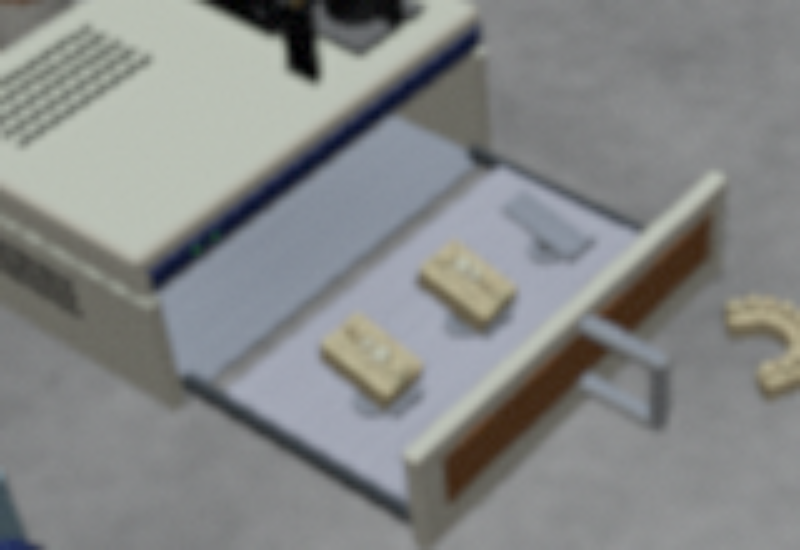

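B is seated at the lip of the middle rest. Now cast C at (0.440, 0.361), which needs the jaw at −71°.

Request:
{"op": "arm_command", "data": {
  "plan": [
    [[0,1.8,0],0],
    [[0,3.6,0],0],
    [[0,5.4,0],-1],
    [[0,7.2,0],-2.5],
    [[0,9,0],-4]
  ]
}}

```text
time: 39.8
position: [0.4926, -0.0561, 0.1882]
tool_rot: [-0.436, 0.558, -0.556, 0.435]
ft_force: [0.9, 0.2, -0.3]
grip_width: 0.0608
```

Request:
{"op": "arm_command", "data": {
  "plan": [
    [[-0.2,1.8,0],-1.6],
    [[-0.4,3.6,0],-3.2],
    [[-0.6,5.4,0],-4.8],
    [[-0.8,7.2,0],-6.4],
    [[-1,9,0],-8]
  ]
}}

```text
time: 40.3
position: [0.4686, 0.1587, 0.1883]
tool_rot: [-0.232, 0.669, -0.668, 0.23]
ft_force: [1.5, -0.2, -0.1]
grip_width: 0.0607
```

Request:
{"op": "arm_command", "data": {
  "plan": [
    [[-0.3,1.8,0],-1.6],
    [[-0.6,3.6,0],-3.2],
    [[-0.9,5.4,-0.5],-3.4],
    [[-1.2,7.2,-1],-3.4],
    [[-1.2,7.3,-1],-3.4]
  ]
}}

```text
time: 40.8
position: [0.4367, 0.3433, 0.1617]
tool_rot: [-0.135, 0.695, -0.694, 0.132]
ft_force: [-0.0, 0.3, 0.3]
grip_width: 0.0609
```

Request:
{"op": "arm_command", "data": {
  "plan": [
    [[0,0,0],0],
    [[0,0,0],0]
  ]
}}

```text
time: 41.0
position: [0.4399, 0.3382, 0.1637]
tool_rot: [0.132, -0.695, 0.695, -0.131]
ft_force: [0.6, -0.3, -0.1]
grip_width: 0.0608
```

```bash
python3 -c "
from h import *
import pickle
o=st()
c=shot('wrist','wrist22.png');casts(c,.02)"
```

```text
t 41.0 pos [0.4399 0.3382 0.1637] jaw -68.59 q [ 0.45  0.51  1.67 -0.    0.96  1.65] f [ 0.6 -0.3 -0.1] w 0.0608
px [462. 279.] c mm [405.8 168. ] size (60.3, 11.4) long axis deg 26.5
px [185. 279.] c mm [299.3 440.8] size (61.5, 12.4) long axis deg 16.4
px [302. 183.] c mm [440.2 362.1] size (55.2, 34.4) long axis deg 19.6
px [622. 126.] c mm [602.6  99.6] size (45.6, 37.2) long axis deg 98.3
px [537.  93.] c mm [596.  191.1] size (62.5, 36.7) long axis deg 96.4
px [381.   4.] c mm [609.6 351.6] size (43.4, 9.1) long axis deg 111.4
px [246.  23.] c mm [553.7 454.4] size (47.8, 35.3) long axis deg 123.4
```

View pics/wrist22.png

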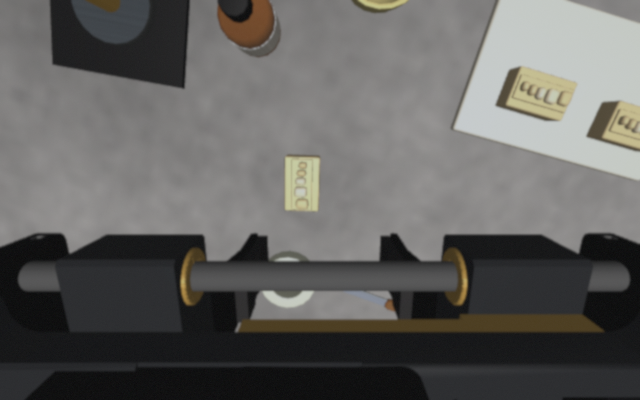

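Request:
{"op": "arm_command", "data": {
  "plan": [
    [[0,0.95,-1.6],-0.36],
    [[0,0.95,-3.2],-0.36],
    [[0,0.95,-4.8],-0.36],
    [[0,0.95,-5.8],-0.36],
    [[0,0.95,-6.1],-0.36]
  ]
}}

```text
time: 41.55
position: [0.4396, 0.3603, 0.0093]
tool_rot: [0.121, -0.696, 0.698, -0.118]
ft_force: [0.4, 0.1, 0.5]
grip_width: 0.061
```

Request:
{"op": "arm_command", "data": {
  "plan": [
    [[0,0,-0.1],0],
    [[0,0,-0.2],0],
    [[0,0,-0.2],0],
    [[0,0,-0.2],0]
  ]
}}

```text
time: 41.95
position: [0.4415, 0.3632, 0.008]
tool_rot: [-0.12, 0.697, -0.696, 0.121]
ft_force: [-0.7, -0.2, 0.4]
grip_width: 0.0609
```

```bash
python3 -c "
from h import *
o=st()"
```

```text
t 41.95 pos [0.4415 0.3632 0.008 ] jaw -70.39 q [0.49 0.78 1.71 0.   0.65 1.72] f [-0.7 -0.2  0.4] w 0.0609
```

Request:
{"op": "arm_command", "data": {
  "plan": [
    [[-0.05,-0.04,-0.1],0],
    [[-0.05,-0.04,-0.18],0],
    [[-0.05,-0.04,-0.18],0]
  ]
}}

```text
time: 42.25
position: [0.4391, 0.3618, 0.0021]
tool_rot: [0.121, -0.697, 0.697, -0.12]
ft_force: [-0.7, -0.1, 0.0]
grip_width: 0.061
```

Request:
{"op": "arm_command", "data": {
  "plan": [
    [[0,0,0],0],
    [[0,0,0],0],
    [[0,0,0],0],
    [[0,0,0],0],
    [[0,0,0],0]
  ],
  "fingers": -1,
  "force": 20
}}

```text
time: 42.75
position: [0.4394, 0.3618, 0.0022]
tool_rot: [0.12, -0.697, 0.697, -0.12]
ft_force: [0.4, 0.5, -0.6]
grip_width: 0.0339
```

Request:
{"op": "arm_command", "data": {
  "plan": [
    [[0,0,1],0],
    [[0,0,2.5],0],
    [[0,0,4.5],1.5],
    [[0,-0.5,6.2],3],
    [[0.1,-2,6.6],4.5]
  ]
}}

```text
time: 43.25
position: [0.4453, 0.315, 0.1724]
tool_rot: [-0.253, 0.659, -0.658, 0.262]
ft_force: [1.7, -0.2, -1.1]
grip_width: 0.0341
```

```bash
python3 -c "
from h import *
o=st()
"
```

```text
t 43.25 pos [0.4453 0.315  0.1724] jaw -47.37 q [0.41 0.48 1.69 0.   0.95 1.24] f [ 1.7 -0.2 -1.1] w 0.0341
```

Request:
{"op": "arm_command", "data": {
  "plan": [
    [[0,-1.8,0],1.6],
    [[0,-3.6,0],3.2],
    [[0,-5.4,0],4.8],
    [[0,-7.2,0],6.4],
    [[0,-9,0],8]
  ]
}}

```text
time: 43.75
position: [0.442, 0.0953, 0.1673]
tool_rot: [0.456, -0.541, 0.541, -0.456]
ft_force: [0.2, 0.4, 0.2]
grip_width: 0.0339
```

Request:
{"op": "arm_command", "data": {
  "plan": [
    [[0,-1.8,0],1.6],
    [[0,-3.6,0],2.8],
    [[-0.3,-5.4,0],2.8],
    [[-0.6,-7.2,0],2.8],
    [[-0.9,-9,0],2.8]
  ]
}}

```text
time: 44.25
position: [0.4192, -0.1299, 0.1673]
tool_rot: [-0.517, 0.483, -0.483, 0.517]
ft_force: [0.6, 0.5, -1.7]
grip_width: 0.0339
```

Request:
{"op": "arm_command", "data": {
  "plan": [
    [[-0.2,-1.5,0],0],
    [[-0.4,-3.2,0],0],
    [[-0.4,-3.2,0],0]
  ]
}}

```text
time: 44.55
position: [0.4108, -0.2141, 0.1677]
tool_rot: [0.516, -0.482, 0.486, -0.515]
ft_force: [0.9, 0.1, -0.4]
grip_width: 0.0338
```

```bash
python3 -c "
from h import *
o=st()
"
```

```text
t 44.55 pos [ 0.4108 -0.2141  0.1677] jaw 3.58 q [-0.72  0.4   1.89 -0.    0.85 -0.78] f [ 0.9  0.1 -0.4] w 0.0338
```

Request:
{"op": "arm_command", "data": {
  "plan": [
    [[0,-0.19,-1.2],0.54],
    [[0,-0.19,-2.4],0.54],
    [[0,-0.19,-3.4],0.54],
    [[0,-0.19,-3.8],0.54],
    [[0,-0.19,-3.8],0.54]
  ]
}}

```text
time: 45.05
position: [0.4091, -0.2117, 0.0712]
tool_rot: [-0.528, 0.471, -0.469, 0.528]
ft_force: [-0.2, 0.0, -0.5]
grip_width: 0.0341
```

Request:
{"op": "arm_command", "data": {
  "plan": [
    [[0,0,0],0],
    [[0,0,0],0]
  ]
}}

```text
time: 45.25
position: [0.4106, -0.2132, 0.0733]
tool_rot: [-0.528, 0.469, -0.471, 0.528]
ft_force: [-0.6, -0.4, -0.0]
grip_width: 0.0338
```

```bash
python3 -c "
from h import *
o=st()
"
```

```text
t 45.25 pos [ 0.4106 -0.2132  0.0733] jaw 6.64 q [-0.72  0.58  1.96  0.    0.6  -0.84] f [-0.6 -0.4 -0. ] w 0.0338
```

Request:
{"op": "arm_command", "data": {
  "plan": [
    [[0,-0.22,-0.2],0],
    [[0,-0.22,-0.45],0],
    [[0,-0.22,-0.65],0],
    [[0,-0.22,-0.65],0],
    [[0,-0.22,-0.65],0]
  ]
}}

```text
time: 45.75
position: [0.4096, -0.2182, 0.0557]
tool_rot: [-0.528, 0.471, -0.47, 0.528]
ft_force: [0.0, -0.4, -1.2]
grip_width: 0.0339
```

Request:
{"op": "arm_command", "data": {
  "plan": [
    [[0,0,-0.06],0],
    [[0,0,-0.12],0],
    [[0,0,-0.16],0],
    [[0,0,-0.16],0]
  ],
  "force": 8
}}

```text
time: 46.15
position: [0.4098, -0.2179, 0.052]
tool_rot: [-0.528, 0.471, -0.47, 0.528]
ft_force: [1.3, 2.3, 2.4]
grip_width: 0.0343
```

```bash
python3 -c "
from h import *
o=st()
"
```

```text
t 46.15 pos [ 0.4098 -0.2179  0.052 ] jaw 6.61 q [-0.73  0.62  1.97  0.    0.55 -0.85] f [1.3 2.3 2.4] w 0.0343
```

Request:
{"op": "arm_command", "data": {
  "plan": [
    [[0,0,0],0],
    [[0,0,0],0],
    [[0,0,0],0],
    [[0,0,0],0],
    [[0,0,0],0]
  ],
  "fingers": 0.3
}}

```text
time: 46.65
position: [0.4098, -0.2185, 0.0519]
tool_rot: [0.528, -0.47, 0.47, -0.528]
ft_force: [0.4, -0.6, 0.4]
grip_width: 0.0557
```

Request:
{"op": "arm_command", "data": {
  "plan": [
    [[0,0,0.8],0],
    [[0,0,2],0],
    [[0.5,-0.8,3.5],0],
    [[1.5,-2,5],0],
    [[2.5,-3,6],0]
  ],
  "fingers": 0.4
}}

```text
time: 47.15
position: [0.4727, -0.294, 0.2044]
tool_rot: [0.528, -0.47, 0.471, -0.528]
ft_force: [1.2, 0.2, -0.6]
grip_width: 0.0611
```

```bash
python3 -c "
from h import *
import pickle
o=st()
c=shot('wrist','wrist23.png');pickle.dump(c,open('wrist23.pkl','wb'));casts(c,.066)
cv2.imwrite('pics/w23z.png',cv2.resize(c['pixels'][60:160,170:480,::-1],None,fx=2.5,fy=2.5,interpolation=cv2.INTER_CUBIC))
s=shot('scene','scene23.png')
cv2.imwrite('pics/s23z.png',cv2.resize(s['pixels'][100:210,200:360,::-1],None,fx=5,fy=5))"
```

```text
t 47.15 pos [ 0.4727 -0.294   0.2044] jaw 6.61 q [-0.76  0.46  1.63 -0.    1.06 -0.87] f [ 1.2  0.2 -0.6] w 0.0611
px [462. 279.] c mm [ 625.2 -366.8] size (59.1, 11.9) long axis deg 100.6
px [185. 279.] c mm [ 339.4 -399.7] size (59.1, 12.1) long axis deg 91.6
px [450. 107.] c mm [ 576.9 -200.3] size (54.0, 37.8) long axis deg 97.3
px [357. 102.] c mm [ 492.3 -206.7] size (53.6, 33.2) long axis deg 97.3
px [265. 102.] c mm [ 408.7 -215.5] size (54.2, 34.0) long axis deg 94.7
```

View pics/w23z.png

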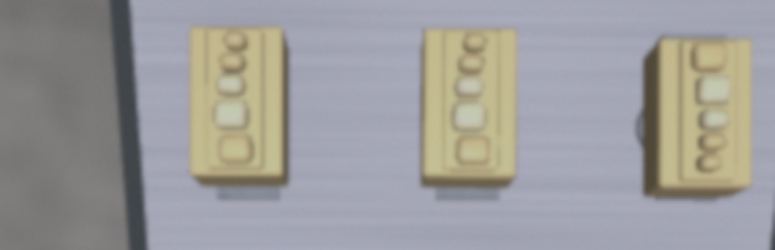

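View pics/s23z.png

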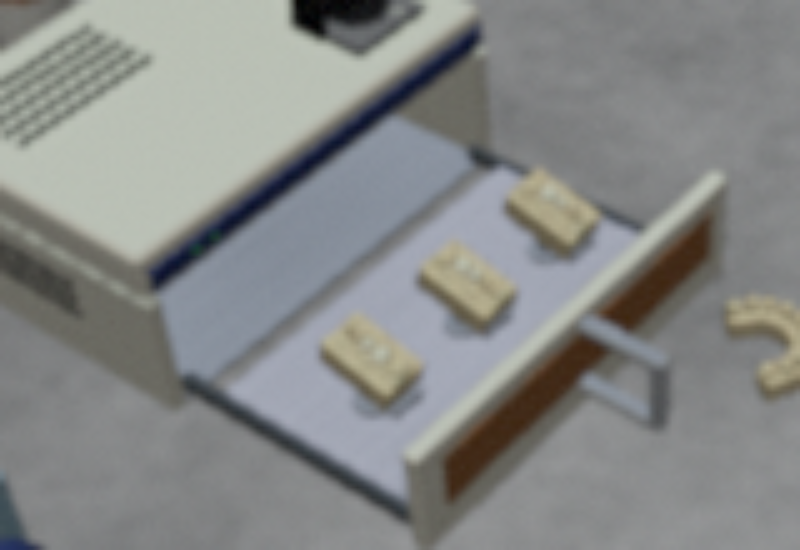

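All three casts are seated, with the plate's uphill ends visible behind two of them and the far one about 4 mm uphill. Next I grip the pull to push the carriage home slowly.

Request:
{"op": "arm_command", "data": {
  "plan": [
    [[0.05,1.8,0],0],
    [[0.1,3.6,0],0],
    [[0.15,5.4,0],0],
    [[0.2,7.2,0],0],
    [[0.29,9.0,0],0]
  ]
}}

```text
time: 47.75
position: [0.4782, -0.0663, 0.2013]
tool_rot: [0.528, -0.471, 0.47, -0.528]
ft_force: [0.8, 0.1, 0.4]
grip_width: 0.0606
```

Request:
{"op": "arm_command", "data": {
  "plan": [
    [[0,0.18,-1],0],
    [[0,0.18,-2],0],
    [[0,0.18,-2.5],0],
    [[0,0.18,-2.5],0]
  ]
}}

```text
time: 48.15
position: [0.4772, -0.0627, 0.1374]
tool_rot: [0.529, -0.472, 0.468, -0.527]
ft_force: [-0.5, -0.7, 0.6]
grip_width: 0.061
```

```bash
python3 -c "
from h import *
o=st()
c=shot('wrist','wrist24.png')"
```

```text
t 48.15 pos [ 0.4772 -0.0627  0.1374] jaw 6.65 q [-0.36  0.47  1.87 -0.    0.81 -0.48] f [-0.5 -0.7  0.6] w 0.061
```

View pics/wrist24.png

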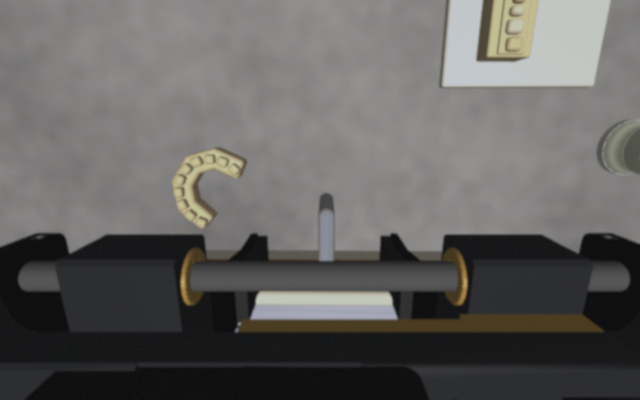

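Request:
{"op": "arm_command", "data": {
  "plan": [
    [[0.08,-0.05,-1],0],
    [[0.08,-0.05,-2],0],
    [[0.08,-0.05,-2.7],0],
    [[0.08,-0.05,-2.9],0],
    [[0.08,-0.05,-2.9],0]
  ]
}}

```text
time: 48.7
position: [0.4815, -0.0653, 0.067]
tool_rot: [0.528, -0.471, 0.47, -0.528]
ft_force: [-0.6, -1.3, -0.1]
grip_width: 0.0609
```

Request:
{"op": "arm_command", "data": {
  "plan": [
    [[0,0,0],0],
    [[0,0,0],0],
    [[0,0,0],0],
    [[0,0,0],0],
    [[0,0,0],0]
  ],
  "fingers": -1,
  "force": 30
}}

```text
time: 49.2
position: [0.4817, -0.0652, 0.0673]
tool_rot: [-0.528, 0.47, -0.471, 0.528]
ft_force: [0.2, 0.0, -0.2]
grip_width: 0.0289
```

Request:
{"op": "arm_command", "data": {
  "plan": [
    [[0,0,0],0],
    [[0,0,0],0],
    [[0,0,0],0],
    [[0,0,0],0]
  ]
}}

```text
time: 49.6
position: [0.4791, -0.0651, 0.0668]
tool_rot: [0.529, -0.471, 0.468, -0.527]
ft_force: [-4.6, -2.8, 3.4]
grip_width: 0.0109
```

```bash
python3 -c "
from h import *
o=st()"
```

```text
t 49.6 pos [ 0.4791 -0.0651  0.0668] jaw 6.69 q [-0.37  0.61  1.91 -0.    0.63 -0.48] f [-4.6 -2.8  3.4] w 0.0109
```

Request:
{"op": "arm_command", "data": {
  "plan": [
    [[0.01,-0.1,0],0],
    [[0.02,-0.25,0],0],
    [[0.05,-0.5,0],0],
    [[0.09,-0.8,0],0],
    [[0.13,-1.2,0],0]
  ]
}}

```text
time: 50.1
position: [0.4823, -0.0938, 0.0668]
tool_rot: [0.529, -0.472, 0.468, -0.528]
ft_force: [-4.9, 2.3, 4.3]
grip_width: 0.0112
```

Request:
{"op": "arm_command", "data": {
  "plan": [
    [[0.04,-0.4,0],0],
    [[0.09,-0.8,0],0],
    [[0.13,-1.2,0],0],
    [[0.18,-1.6,0],0],
    [[0.22,-2,0],0]
  ]
}}

```text
time: 50.6
position: [0.488, -0.1442, 0.0668]
tool_rot: [0.528, -0.472, 0.468, -0.528]
ft_force: [-5.1, 2.4, 5.5]
grip_width: 0.0112
```

Request:
{"op": "arm_command", "data": {
  "plan": [
    [[0.04,-0.4,0],0],
    [[0.09,-0.8,0],0],
    [[0.13,-1.2,0],0],
    [[0.18,-1.6,0],0],
    [[0.22,-2,0],0]
  ]
}}

```text
time: 51.1
position: [0.4936, -0.1941, 0.0668]
tool_rot: [0.528, -0.472, 0.468, -0.528]
ft_force: [-4.1, 2.6, 5.7]
grip_width: 0.0111
```

Request:
{"op": "arm_command", "data": {
  "plan": [
    [[0.04,-0.4,0],0],
    [[0.08,-0.75,0],0],
    [[0.12,-1.05,0],0],
    [[0.15,-1.3,0],0],
    [[0.17,-1.5,0],0]
  ]
}}

```text
time: 51.6
position: [0.4979, -0.2319, 0.0668]
tool_rot: [0.528, -0.472, 0.468, -0.528]
ft_force: [-5.7, 3.6, 5.9]
grip_width: 0.0116
```

```bash
python3 -c "
from h import *
o=st()"
```

```text
t 51.6 pos [ 0.4979 -0.2319  0.0668] jaw 6.63 q [-0.64  0.66  1.74 -0.    0.74 -0.75] f [-5.7  3.6  5.9] w 0.0116
```

Request:
{"op": "arm_command", "data": {
  "plan": [
    [[0.02,-0.2,0],0],
    [[0.04,-0.4,0],0],
    [[0.06,-0.55,0],0],
    [[0.08,-0.7,0],0],
    [[0.09,-0.8,0],0]
  ]
}}

```text
time: 52.1
position: [0.5001, -0.2518, 0.0668]
tool_rot: [0.529, -0.472, 0.468, -0.528]
ft_force: [-5.1, 1.5, 6.2]
grip_width: 0.0112
```

Request:
{"op": "arm_command", "data": {
  "plan": [
    [[0.01,-0.06,0],0],
    [[0.01,-0.12,0],0],
    [[0.02,-0.18,0],0],
    [[0.02,-0.22,0],0],
    [[0.02,-0.22,0],0]
  ]
}}

```text
time: 52.6
position: [0.5003, -0.254, 0.0668]
tool_rot: [-0.527, 0.474, -0.467, 0.529]
ft_force: [-3.3, 10.4, 8.7]
grip_width: 0.0112
```

```bash
python3 -c "
from h import *
o=st()"
```

```text
t 52.6 pos [ 0.5003 -0.254   0.0668] jaw 6.56 q [-0.67  0.67  1.71  0.    0.77 -0.79] f [-3.3 10.4  8.7] w 0.0112
```

Request:
{"op": "arm_command", "data": {
  "plan": [
    [[0.01,-0.08,0],0],
    [[0.01,-0.08,0],0],
    [[0.01,-0.08,0],0]
  ]
}}

```text
time: 52.9
position: [0.5003, -0.254, 0.0668]
tool_rot: [-0.526, 0.475, -0.466, 0.529]
ft_force: [-2.3, 13.6, 10.1]
grip_width: 0.0108
```

Request:
{"op": "arm_command", "data": {
  "plan": [
    [[0,0,0],0],
    [[0,0,0],0],
    [[0,0,0],0],
    [[0,0,0],0],
    [[0,0,0],0]
  ],
  "fingers": 0.3
}}

```text
time: 53.4
position: [0.5034, -0.2608, 0.0669]
tool_rot: [-0.528, 0.47, -0.471, 0.528]
ft_force: [-0.2, -0.0, -1.2]
grip_width: 0.0433
```

Request:
{"op": "arm_command", "data": {
  "plan": [
    [[0,0,1],0],
    [[0,0,2.5],0],
    [[0,0,4.5],0],
    [[0,0,6.5],0],
    [[0,0,7.5],0]
  ]
}}

```text
time: 53.9
position: [0.5048, -0.2617, 0.2592]
tool_rot: [-0.528, 0.468, -0.473, 0.528]
ft_force: [1.0, 0.1, 0.2]
grip_width: 0.0565
```

Request:
{"op": "arm_command", "data": {
  "plan": [
    [[0,1.8,0],0],
    [[0,3.6,0],0],
    [[0,4,0],0],
    [[0,4,0],0]
  ]
}}

```text
time: 54.3
position: [0.5029, -0.1588, 0.2546]
tool_rot: [0.529, -0.47, 0.47, -0.529]
ft_force: [-0.4, 0.4, -0.5]
grip_width: 0.0566
```

```bash
python3 -c "
from h import *
import pickle
o=st()
s=shot('side','side25.png')
cv2.imwrite('pics/s25z.png',cv2.resize(s['pixels'][105:185,310:440,::-1],None,fx=6,fy=6,interpolation=cv2.INTER_CUBIC))
s=shot('scene','scene25.png')
cv2.imwrite('pics/c25z.png',cv2.resize(s['pixels'][75:180,170:330,::-1],None,fx=5,fy=5,interpolation=cv2.INTER_CUBIC))"
```

```text
t 54.3 pos [ 0.5029 -0.1588  0.2546] jaw 6.77 q [-0.52  0.36  1.64 -0.    1.15 -0.64] f [-0.4  0.4 -0.5] w 0.0566
```

View pics/s25z.png

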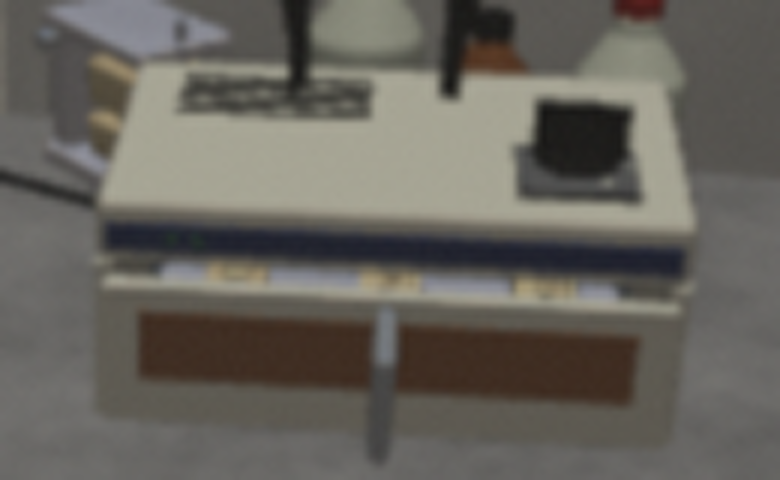

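View pics/c25z.png

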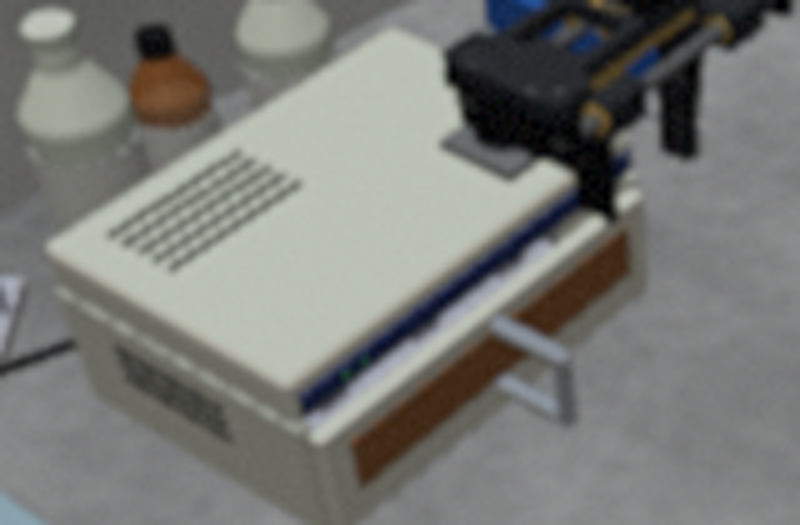

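The carriage is home: the panel and pull match the start picture, and three casts are visible in the gap at side-crop x = 237, 390 and 545. The isolator still reads OFF. I'm going to the isolator with the jaw at −83.5°.

Request:
{"op": "arm_command", "data": {
  "plan": [
    [[-0.4,-1,0],-1.6],
    [[-0.8,-2,0],-3.2],
    [[-1.2,-3,0],-4.8],
    [[-1.6,-4,0],-6.4],
    [[-2,-5,0],-8]
  ],
  "fingers": 0.2
}}

```text
time: 54.9
position: [0.4525, -0.2883, 0.2542]
tool_rot: [0.333, -0.624, 0.624, -0.333]
ft_force: [-0.1, -0.0, -0.1]
grip_width: 0.052
```

Request:
{"op": "arm_command", "data": {
  "plan": [
    [[-0.3,-0.8,0],-1.6],
    [[-0.6,-1.6,0],-3.2],
    [[-0.9,-2.4,0],-4.8],
    [[-1.2,-3.2,0],-6.4],
    [[-1.38,-3.85,0],-8]
  ]
}}

```text
time: 55.4
position: [0.4173, -0.3848, 0.2541]
tool_rot: [0.099, -0.7, 0.7, -0.099]
ft_force: [0.5, 0.4, 0.4]
grip_width: 0.0521
```

Request:
{"op": "arm_command", "data": {
  "plan": [
    [[0,0,0],-1.6],
    [[0,0,0],-2],
    [[0,0,0],-2],
    [[0,0,0],-2]
  ]
}}

```text
time: 55.8
position: [0.4181, -0.3827, 0.2542]
tool_rot: [0.041, -0.706, 0.706, -0.04]
ft_force: [-0.2, -0.0, -0.2]
grip_width: 0.0522
```

```bash
python3 -c "
from h import *
o=st()
c=shot('wrist','wrist26.png')"
```

```text
t 55.8 pos [ 0.4181 -0.3827  0.2542] jaw -83.43 q [-0.94  0.41  1.54 -0.    1.18  0.52] f [-0.2 -0.  -0.2] w 0.0522
```

View pics/wrist26.png

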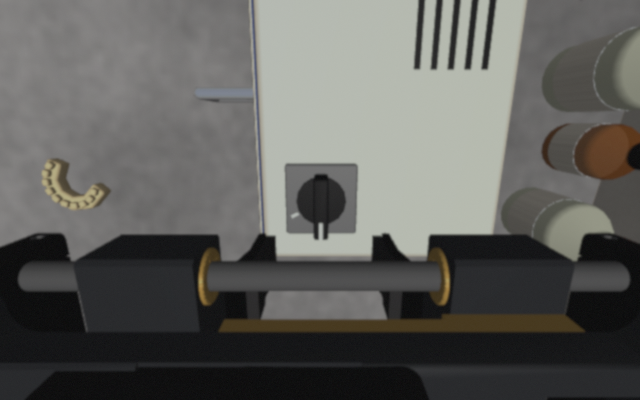

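Handle is at (321,205), square to the fingers and centred. Lowering and gripping.

Request:
{"op": "arm_command", "data": {
  "plan": [
    [[0,0.1,-1.2],0],
    [[0,0.1,-2.4],0],
    [[0,0.1,-3.4],0],
    [[0,0.1,-4.0],0],
    [[0,0.1,-4.0],0]
  ]
}}

```text
time: 56.35
position: [0.4175, -0.3777, 0.1522]
tool_rot: [-0.042, 0.707, -0.704, 0.04]
ft_force: [-0.2, -0.0, -0.4]
grip_width: 0.052
```

Request:
{"op": "arm_command", "data": {
  "plan": [
    [[0,0,-0.1],0],
    [[0,0,-0.1],0],
    [[0,0,-0.1],0],
    [[0,0,-0.1],0],
    [[0,0,-0.1],0]
  ],
  "fingers": -1,
  "force": 20
}}

```text
time: 56.85
position: [0.4188, -0.3791, 0.1526]
tool_rot: [0.041, -0.706, 0.706, -0.041]
ft_force: [-0.3, -0.1, -0.8]
grip_width: 0.0201
```

Request:
{"op": "arm_command", "data": {
  "plan": [
    [[0,0,0],0],
    [[0,0,0],0],
    [[0,0,0],0],
    [[0,0,0],0]
  ]
}}

```text
time: 57.25
position: [0.4189, -0.3801, 0.1524]
tool_rot: [0.04, -0.705, 0.707, -0.041]
ft_force: [-0.9, -3.0, 1.2]
grip_width: 0.0118
```

```bash
python3 -c "
from h import *
o=st()"
```

```text
t 57.25 pos [ 0.4189 -0.3801  0.1524] jaw -83.39 q [-0.93  0.54  1.65 -0.    0.95  0.52] f [-0.9 -3.   1.2] w 0.0118
```

Request:
{"op": "arm_command", "data": {
  "plan": [
    [[0,0,0],-1.5],
    [[0,0,0],-3],
    [[0,0,0],-4.5],
    [[0,0,0],-6],
    [[0,0,0],-7.5]
  ]
}}

```text
time: 57.75
position: [0.4189, -0.3801, 0.1524]
tool_rot: [-0.19, -0.68, 0.682, 0.189]
ft_force: [-0.6, -3.3, 1.5]
grip_width: 0.0117
```

Request:
{"op": "arm_command", "data": {
  "plan": [
    [[0,0,0],-1.5],
    [[0,0,0],-3],
    [[0,0,0],-4.5],
    [[0,0,0],-4.9],
    [[0,0,0],-4.9]
  ]
}}

```text
time: 58.25
position: [0.4189, -0.3801, 0.1524]
tool_rot: [-0.329, -0.626, 0.627, 0.327]
ft_force: [0.1, -3.9, 1.9]
grip_width: 0.0122
```

```bash
python3 -c "
from h import *
o=st();print(o['moment'])"
```

```text
t 58.25 pos [ 0.4189 -0.3801  0.1524] jaw -145.27 q [-0.93  0.54  1.65 -0.    0.95  1.6 ] f [ 0.1 -3.9  1.9] w 0.0122
[-0.60928259  0.19608919  0.41861351]
```

Turned 62° to the stop. Releasing, rising and backing off to look.

Request:
{"op": "arm_command", "data": {
  "plan": [
    [[0,0,0],0],
    [[0,0,0],0],
    [[0,0,0],0],
    [[0,0,0],0]
  ],
  "fingers": 0.2
}}

```text
time: 58.65
position: [0.4183, -0.378, 0.1515]
tool_rot: [0.328, 0.627, -0.626, -0.329]
ft_force: [0.4, 0.4, 0.0]
grip_width: 0.0363
```

Request:
{"op": "arm_command", "data": {
  "plan": [
    [[0,0,1],0],
    [[0,0,2.5],0],
    [[0,0,4],0],
    [[0,0,4.2],0]
  ]
}}

```text
time: 59.05
position: [0.4205, -0.3809, 0.2617]
tool_rot: [-0.332, -0.625, 0.627, 0.326]
ft_force: [0.3, -1.3, 0.6]
grip_width: 0.052
```

```bash
python3 -c "
from h import *
o=st()
c=shot('wrist','wrist27.png')"
```

```text
t 59.05 pos [ 0.4205 -0.3809  0.2617] jaw -145.38 q [-0.93  0.4   1.54  0.    1.19  1.6 ] f [ 0.3 -1.3  0.6] w 0.052
```

View pics/wrist27.png

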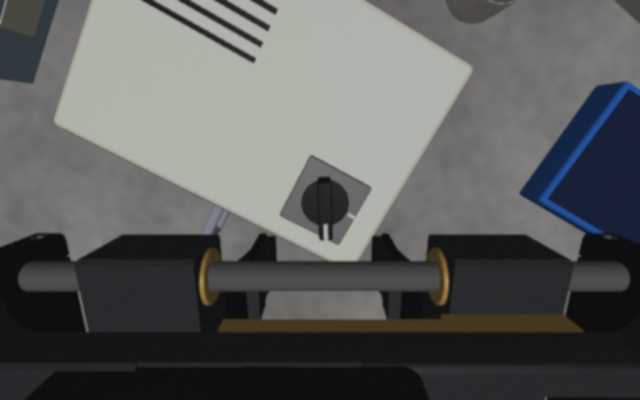

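Request:
{"op": "arm_command", "data": {
  "plan": [
    [[0.5,1.7,0.5],0],
    [[1,3.4,1],0],
    [[1.5,5.1,1.5],0],
    [[2,6.8,1.5],0],
    [[2.3,8.4,1.5],0]
  ]
}}

```text
time: 59.6
position: [0.4759, -0.1665, 0.2933]
tool_rot: [0.328, 0.626, -0.626, -0.329]
ft_force: [0.3, 0.6, -1.1]
grip_width: 0.052
```

Request:
{"op": "arm_command", "data": {
  "plan": [
    [[0,0,0],0],
    [[0,0,0],0],
    [[0,0,0],0]
  ]
}}

```text
time: 59.9
position: [0.4757, -0.1695, 0.2936]
tool_rot: [-0.328, -0.626, 0.626, 0.329]
ft_force: [-0.7, 0.1, 0.2]
grip_width: 0.0523
```

```bash
python3 -c "
from h import *
o=st()
c=shot('scene','scene28.png');s=shot('side','side28.png')
cv2.imwrite('pics/s28z.png',cv2.resize(s['pixels'][100:310,230:440,::-1],None,fx=2.8,fy=2.8,interpolation=cv2.INTER_CUBIC))
cv2.imwrite('pics/c28z.png',cv2.resize(c['pixels'][75:300,170:500,::-1],None,fx=2.4,fy=2.4,interpolation=cv2.INTER_CUBIC))"
```

```text
t 59.9 pos [ 0.4757 -0.1695  0.2936] jaw -145.42 q [-0.56  0.28  1.63 -0.    1.23  1.97] f [-0.7  0.1  0.2] w 0.0523
```

View pics/s28z.png

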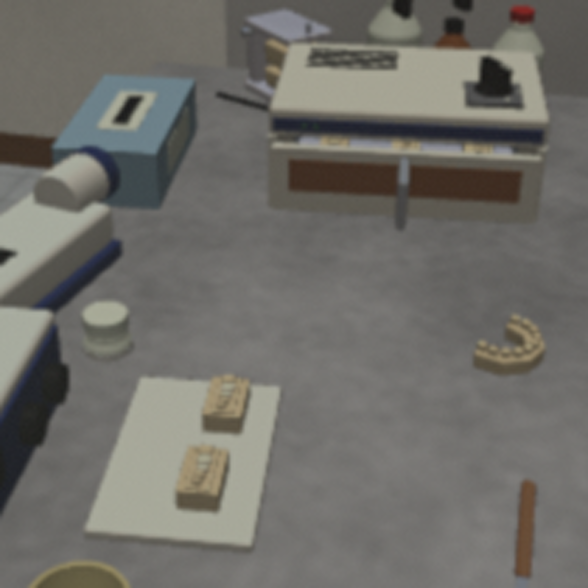

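View pics/c28z.png

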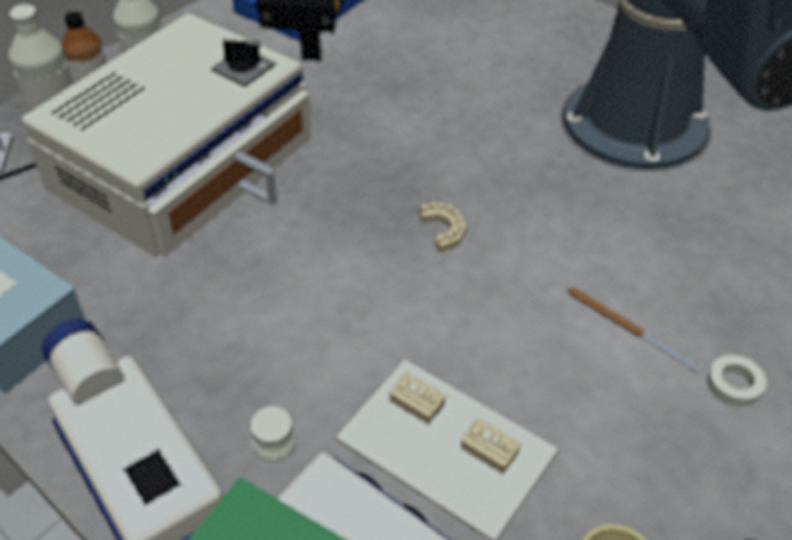

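The last views show the isolator as it was at the start (ON), the carriage home, three casts in the gap and both cured casts flat on the tile. The jar is standing. Handing in.

```bash
python3 -c "
from h import *
print(hand_in())"
```

```text
the job is handed in; nothing more can be done
None
```

I carried out the whole sequence and handed the job in at about 60 s; no verdict is reported.

- **Unit off and emptied:** I switched the isolator off and pulled the carriage to its stop, 0.19 m by the arm's travel. The unit held two cured casts, and I stood both on the tile.
- **Waiting casts:** I set all three on a rest each. I then pushed the carriage home slowly and switched the isolator on only after that.
- **Last pictures:** The isolator bar is back at its starting ON angle, to within about 2°. The panel and pull are where they were at the start, and the three casts show in the gap above the panel. Both cured casts lie flat on the tile, which had not moved, and the jar was upright. The dropper was outside the final crops; when I last saw it, during the third pick-up, it was standing and I never came near it.
- **Seating on the rests:** This was measured before the push home, and the casts can't be measured with the carriage shut. All three were within about 2 mm of centre across the plate. Two sat at the lip; the far one sat about 3 to 5 mm uphill of it, inside the 13 mm allowed, so I left it there.

No check failed or disagreed, and I saw no sign of the grip slackening.

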